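# Open, load, lock and set the bench demagnetiser

### The arm

A 6-joint arm with a two-finger parallel gripper is mounted at the origin on the work surface. World frame = base frame: x ahead of the robot, y to its left, z up, the work surface at z = 0. Lengths are in m, angles in rad, forces in N, time in s.
With the tool pointing down it reaches from about 0.325 to 0.85 m from the base axis. Payload 4.4 kg.
Tool frame: the origin (TCP) lies midway between the tips of the shut fingers; the grasp point (between the pads) lies behind it (robot.grip_point_offset is the z of the grasp point in the tool frame, in m); z points along the fingers, x is the direction in which the jaws open and shut, and the axes are right-handed (so a half turn about z gives the same grasp; the last joint's range is limited). The gripper opens to 94 mm and grips with 3 to 60 N. Pads are 16 mm wide; open, the fingers measure 119 mm over their backs; the gripper's body (75 mm by 177 mm) begins 78 mm behind the grasp point.
Start: joints at [-1.435, 0.207, 1.542, -0, 1.393, -0.15], TCP at [0.163, -0.552, 0.205] pointing down, gripper open.
Joint ranges: [-2.73, 2.73], [-0.86, 2.22], [0.23, 2.46], [-1.11, 4.25], [0.08, 2.63], [-2.82, 2.82]. Speed limits (rad/s): [2.79, 2.79, 3.14, 3.14, 3.14, 3.14].

### API

Orientations are given as [roll, pitch, yaw] about the fixed x, y, z axes, in that order (R = Rz(yaw) Ry(pitch) Rx(roll)).
In Python, from cell import robot, vision, nets gives the robot as it stands.
- The arm moves only by the tool arm_command, never from a script. Its argument "plan" is a list of rows, each an object with "claw": the gripper command: -1 is fully open, 1 is shut, values between are in proportion; "travel": the shift along the tool's x, y, z in units of 40 mm (1.0 is 40 mm), a list of three; "angular": the turn, a rotation vector about the tool's x, y, z in units of 10 degrees (1.0 is 10 degrees), a list of three. In form: [{"claw": claw, "travel": [x, y, z], "angular": [rx, ry, rz]}, ...]. A call has 1 to 5 rows; each row is the pose to reach, as a shift and turn from the pose measured when the call began, along the tool's axes at that moment; what a row does not reach only later rows make up. A row lasts 1/8 s, in which the tool goes at most 62.5 mm and 10.7 degrees, less where a joint would pass 70% of its speed; a pose out of reach is approached as far as the arm can. A call with a gripper value outside its range is refused whole. The fingers move at their own pace and stop on an object; the grip force is fixed at half the most. Time passes only in rows, so rows that repeat a pose let the fingers close. It gives the time, the measured TCP pose, the force and the opening at its end, in the units of the state.
- robot.get_state(): the state, without advancing time (a new reading comes with each control period).
- vision.get_image(name): name is "side" or "top" or "wrist"; returns (picture, depth): 384x512x3 uint8, red, green, blue; 384x512 float32, m along the optical axis (not along the pixel's ray), 0 where there is no reading.
- vision.calibration(name): a dict with "vertical_fov" (degrees; the focal length in pixels is half the picture's height over the tangent of half this angle, whatever the lens; pixels are square), "cx", "cy" (the principal point, pixels), "xyz" and "rotation" of the camera in the world. Camera axes: x right, y up, looking along -z (the intrinsics and any distortion apply to the point x, -y, -z); pixel columns grow to the right and rows downward; lengths in m; the calibration is good to about 2 mm. A picture is of the moment at which its call begins: read the wrist's pose just before it. calibration takes no time and is no camera call; for the wrist camera it gives the pose at the moment of the call.
- robot.close_job(): hands the job in, once; it reports no verdict.
Trained networks look in the newest picture that a camera, given by its name, has taken for a name from the list of things; names that differ only in an ending like _2 or _b are one class to them, and where a whole thing is asked for, a point or a joint stands for the part that bears it (a point fixed in the world has none). Each returns a list of dicts, best first, with "confidence" (0 to 1); they miss things now and then, are a little off and sometimes report something else, mostly with a low value. They report only what shows in the picture. A call takes as long as a camera call. They do not tell look-alikes from the thing itself.
- nets.boxes_of(name, camera): "xyz" ([x, y, z] in m, in world coordinates, good to about 4 mm: the middle of the surface that is visible of it).
The state is a dict: "clock": time; "joint_pos": joint angles; "joint_vel": joint speeds; "tau": joint torques, N m; "position": TCP position; "ee_rot": TCP orientation; "contact_force": force on the tool from outside, world axes, zero at the start; "torque": the same for the moment, N m; "opening": finger opening in m.
Only numpy, scipy, OpenCV 4.12 (cv2) and the standard library are available. Lean on these libraries where they do the work, as an engineer would, in place of code of your own. Each camera call takes 0.05 s, during which the arm holds its last target. There are 200 camera calls.

### The job

Draw the demagnetiser's barrel bolt fully back, slide the clear cover fully open, and put all the loose steel gearbox parts from the bench into the tray. Then slide the cover fully shut, shoot the bolt fully home through the keeper again, and only then turn the small knob down in the well until its pointer line points at the index tab on the rim of the well. Leave that tab, the hammer, the green motor and the aluminium gear case where they are.

Things in the scene. Friction and masses are not known exactly. Their poses are not given: they have to be found in the camera images.
- console: The demagnetiser: a grey steel bench box fixed to the bench, deck 70 mm above the bench. Origin at bench level under the tray's centre; x points away from the robot along the cover's travel, y left, z up. Spans x -130..265, y -250..140 mm. Cover rails 11 mm high at y +-118 mm; bolt guides 19 mm high, 6 mm wide at x -105, y 43 and 131 mm.
- tray (a point): Centre of the floor of the tray, an open pocket in the console, x -75..75, y -100..100 mm (console axes), its floor 15 mm above the bench and 55 mm below the deck.
- cover (a joint): Sliding clear cover with aluminium frame, 170 x 224 mm, top 8 mm above the deck: 0 = fully shut over the tray, grows as it slides along console +x, to 0.165 m = fully open. Starts shut. Friction about 1.5 N plus slight damping; stays where left. Its front edge carries the keeper, a steel arch 19 mm high at console y 19 mm, in line with the bolt when shut.
- cover_grip (a point): Middle of the top edge of the cover's black upright grip fin: 12 mm thick along console x, 70 mm long along console y, 32 mm high above the cover (this point is 40 mm above the deck). At console x = -55 mm + cover joint, y = -50 mm.
- bolt (a joint): Steel barrel bolt on the deck's front strip, rod 12 mm across, lying along console y, its axis 9 mm above the deck: 0 = fully drawn, grows as it slides along console -y, up to 0.045 m = fully home through the keeper, as it starts. Friction about 1.5 N; stays where left.
- bolt_peg (a point): Top centre of the bolt's upright round handle peg, 12 mm across, standing up 30 mm above the rod (this point is 45 mm above the deck). At console x = -105 mm, y = 108 mm - bolt joint.
- trim (a joint): Small black knob sunk in a well: 0 = pointer along console +y, grows clockwise seen from above, to 3.4 rad. Friction about 0.03 N m; stays where left. Well 82 mm across, 30 mm deep, axis at console x -20, y -195 mm. Knob grip 22 mm across, from 27 to 3 mm below the deck, on a 40 mm wide, 3 mm skirt. White pointer line on top and skirt.
- trim_top (a point): Centre of the knob's top face, on its axis, 3 mm below the deck.
- trim_pointer (a point): End of the knob's white pointer line on the skirt, 20 mm from the axis, 27 mm below the deck.
- index (a joint): Index tab angle about the well's axis, in rad, same zero and sense as the knob's: the knob is set when the two joints are equal. The white T-shaped tab (15 mm) lies on the deck just outside the well's rim; it is 3 mm high, very stiff and must not be moved.
- index_tab (a point): The index tab, on the deck 47 mm from the well's axis.
- index_point (a point): The point on the knob's skirt circle (20 mm from the axis, 27 mm below the deck) where the pointer's end belongs.
- gear: Steel spur gear to load: toothed disc 40 mm across and 14 mm high (solid 37 mm, grip on its rim), hub 20 mm across above it, 26 mm high in all. Origin under its centre, z along its axis, hub up at the start. May be absent, as may each part to load.
- bearing: Steel bearing ring to load: 36 mm across, bore 16 mm, 14 mm high. Origin under its centre, z along its axis.
- sleeve: Dark steel sleeve to load: 30 mm across, bore 18 mm, 32 mm high, standing. Origin under its centre, z along its axis.
- stub: Steel flanged stub shaft to load: flange 36 mm across and 8 mm thick below, shaft 18 mm across above it, 38 mm high in all. Origin under the flange, z along the shaft.
- block: Dark steel block to load: 44 x 24 x 22 mm (x, y, z). Origin under its centre.
- hammer: Bystander: hammer lying on the bench, to the robot's left. Leave alone.
- motor: Bystander: green round motor housing, 104 mm across its flange, 85 mm high, beyond the parts. Leave alone.
- gearcase: Bystander: aluminium gear case, 110 x 80 mm, 34 mm high, beyond the parts. Leave alone.
There are look-alikes about, which are no part of the job. What is shaped like the gear but blue or orange is not meant.

How it is judged:
On the way, in this order (a step that is already met when the one before it is completed fails the run):
1. the bolt is fully drawn (value of joint bolt below 0.006 m), for 0.2 s.
2. with the bolt drawn, the cover is fully open (value of joint bolt below 0.006 m and value of joint cover above 0.152 m), for 0.2 s.
3. all the parts lie in the tray (x of gear in the frame of tray between -0.076 and 0.076 m and y of gear in the frame of tray between -0.101 and 0.101 m and z of gear in the frame of tray between -0.01 and 0.045 m and x of bearing in the frame of tray between -0.076 and 0.076 m and y of bearing in the frame of tray between -0.101 and 0.101 m and z of bearing in the frame of tray between -0.01 and 0.045 m and x of sleeve in the frame of tray between -0.076 and 0.076 m and y of sleeve in the frame of tray between -0.101 and 0.101 m and z of sleeve in the frame of tray between -0.01 and 0.045 m and x of stub in the frame of tray between -0.076 and 0.076 m and y of stub in the frame of tray between -0.101 and 0.101 m and z of stub in the frame of tray between -0.01 and 0.045 m and x of block in the frame of tray between -0.076 and 0.076 m and y of block in the frame of tray between -0.101 and 0.101 m and z of block in the frame of tray between -0.01 and 0.045 m), for 0.2 s.
4. the cover is fully shut over them (all of step 3 and value of joint cover below 0.006 m), for 0.2 s.
5. the bolt is fully home (value of joint cover below 0.006 m and value of joint bolt above 0.04 m), for 0.2 s.
6. the knob's pointer points at the index tab (all of step 5 and horizontal distance between trim_pointer and index_point below 0.0035 m), for 0.2 s.
At the end, for the whole second after the job is handed in: Every part present lies at rest with its origin inside the tray's walls and lower than 45 mm above its floor; cover within 6 mm of shut; bolt within 5 mm of fully home; the knob's pointer end within 3.5 mm (10 degrees) of the index point and still (all of step 3 and all of step 6 and linear speed of each of gear, bearing, sleeve, stub, block below 0.03 m/s and velocity of joint trim between -0.05 and 0.05 rad/s); the robot touches nothing.
It fails at once if a bystander is shifted by more than 30 mm (distance of any of hammer, motor, gearcase from where it was at the start of the episode above 0.03 m).
It fails at once if the index tab is shifted by more than 5 mm (distance of index_tab from where it was at the start of the episode above 0.005 m).
Of gear, bearing, sleeve, stub, block only 3 to 4 are there at a start; the rules pass over those that are not, and their reading is None.
At some moment in a run one of gear, bearing, sleeve, stub, block may be knocked a few centimetres aside while the robot is not near it.
Once in a run the grip may slacken for a moment while it holds something.
It also fails if it takes over 210 s, if anything falls off the work surface, if the arm or the gripper's body presses on something with over 40 N, if the wrist force passes 120 N, or if a joint passes its speed limit or range.

## Working session

There is one attempt and no reset: what is moved stays moved. The work goes in short steps, Python scripts to look and compute and a tool call to move; the robot and the scene stay as the last step left them, time stands still between calls to the robot, and variables do not carry over. Pictures are saved under pics/ and viewed, about 12 in all and at most 16, crops included, and the job is handed in when it is done.

Besides the shell and the picture viewer there is one more tool, called by a JSON object that holds its "api" and its "payload". arm_command: Moves the arm, as the interface text tells. Its arguments: {"type":"object","properties":{"plan":{"type":"array"}},"required":["plan"]}

```bash
ls; mkdir -p pics; cat > h.py <<'E'
import numpy as np, cv2
from cell import robot, vision, nets
from scipy.spatial.transform import Rotation as R
def rotm(c):
    r=np.array(c["rotation"],float)
    if r.shape==(3,3): return r
    return R.from_euler('xyz',r).as_matrix() if r.size==3 else R.from_quat(r).as_matrix()
def cloud(im,d,c):
    h,w=d.shape; f=h/2/np.tan(np.radians(c["vertical_fov"])/2)
    v,u=np.mgrid[:h,:w]
    P=np.stack([(u-c["cx"])/f*d,-(v-c["cy"])/f*d,-d],-1)
    return P@rotm(c).T+np.array(c["xyz"])
def proj(p,c,h=384):
    f=h/2/np.tan(np.radians(c["vertical_fov"])/2)
    q=rotm(c).T@(np.array(p)-np.array(c["xyz"])); return c["cx"]+f*q[0]/-q[2], c["cy"]-f*q[1]/-q[2]
def snap(n):
    c=vision.calibration(n); im,d=vision.get_image(n); return im,d,c
def move(target_xyz, yaw_deg_turn=0):
    """tool-frame travel in units to reach world xyz"""
    s=robot.get_state(); M=R.from_euler('xyz',s["ee_rot"]).as_matrix()
    return M.T@(np.array(target_xyz)-np.array(s["position"]))/0.04
def save(n,im): cv2.imwrite('pics/'+n,cv2.cvtColor(im,cv2.COLOR_RGB2BGR))
E
python3 - <<'E'
from h import *
s=robot.get_state(); print(s, robot.grip_point_offset)
for n in("top","side","wrist"):
    im,d,c=snap(n); print(n,c); save(n+'0.png',im); np.savez('pics/'+n+'0.npz',im=im,P=cloud(im,d,c))
    if n!="wrist":
        for o in("console","cover_grip","bolt_peg","trim_top","index_tab","trim_pointer","gear","bearing","sleeve","stub","block","motor","gearcase","hammer"):
            print(o,[(np.round(b["xyz"],3).tolist(),round(b["confidence"],2)) for b in nets.boxes_of(o,n)][:4])
E
```

```text
pics
{'clock': 0.0, 'joint_pos': array([-1.43452305e+00,  2.07404646e-01,  1.54294972e+00,  4.58484238e-05,
        1.39352357e+00, -1.50484676e-01]), 'joint_vel': array([ 3.54263247e-04, -6.54369076e-05,  7.74954365e-04,  1.56374619e-03,
        2.06531755e-03, -5.79655088e-04]), 'tau': array([-1.55077018e-03, -3.70882130e+01, -2.81414902e+01,  6.96710357e-02,
        3.60040285e-02, -1.58983271e-04]), 'position': array([ 0.16253584, -0.55069948,  0.20430157]), 'ee_rot': array([-3.14120545e+00,  2.25269292e-03, -1.28404608e+00]), 'contact_force': array([0.16354153, 0.35249007, 0.1661633 ]), 'torque': array([-0.05501812, -0.04981775, -0.02539853]), 'opening': 0.09384358263118384} -0.0188
top {'vertical_fov': 43.736143347880144, 'cx': 261.03770714910894, 'cy': 188.34514875235334, 'xyz': array([0.27707239, 0.12016852, 1.62260174]), 'rotation': array([ 0.21728798,  0.00721309, -1.64392085])}
console [([0.614, -0.179, 0.072], 0.71)]
cover_grip [([0.564, -0.119, 0.077], 0.63)]
bolt_peg [([0.463, -0.044, 0.084], 0.56)]
trim_top [([0.565, -0.12, 0.078], 0.48)]
index_tab []
trim_pointer [([0
[... 560 characters left out ...]
 0.78249063]), 'rotation': array([ 0.92285673,  0.00935063, -2.95735712])}
console [([0.62, -0.08, 0.068], 0.92)]
cover_grip [([0.572, -0.109, 0.077], 0.58)]
bolt_peg []
trim_top []
index_tab []
trim_pointer []
gear [([0.662, 0.265, 0.012], 0.67), ([0.514, 0.372, 0.011], 0.58), ([0.565, 0.231, 0.01], 0.48)]
bearing []
sleeve []
stub []
block [([0.496, 0.295, 0.022], 0.62)]
motor [([0.587, 0.315, 0.014], 0.45)]
gearcase [([0.775, 0.231, 0.024], 0.74)]
hammer [([0.482, 0.55, 0.026], 0.84)]
wrist {'vertical_fov': 61.648757769168924, 'cx': 254.8042756982253, 'cy': 192.2270105822072, 'xyz': array([ 0.2281638 , -0.53220016,  0.38519117]), 'rotation': array([-0.23930839,  0.00178773, -1.28450984])}
```

```bash
python3 - <<'E'
import cv2
a=cv2.imread('pics/top0.png'); cv2.imwrite('pics/top0b.png',cv2.resize(a[60:330,60:460],(800,540),interpolation=cv2.INTER_CUBIC))
E
```

```text
(no output)
```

View pics/top0b.png

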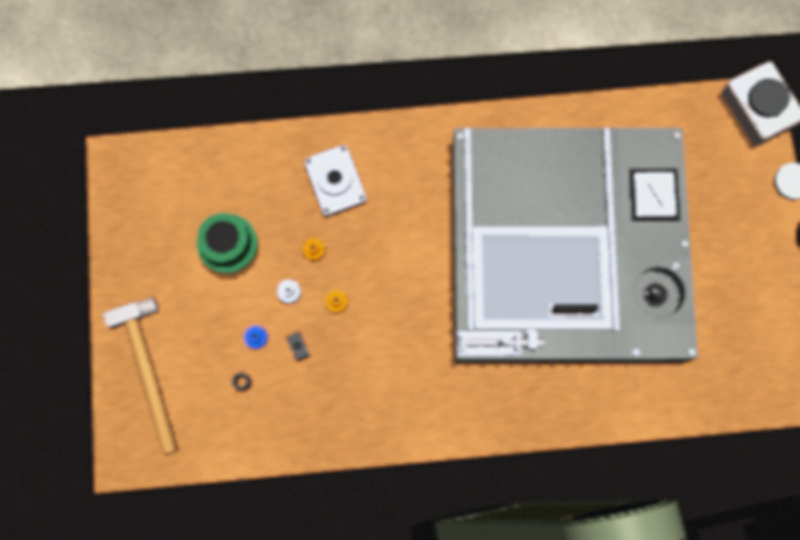

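View pics/side0.png

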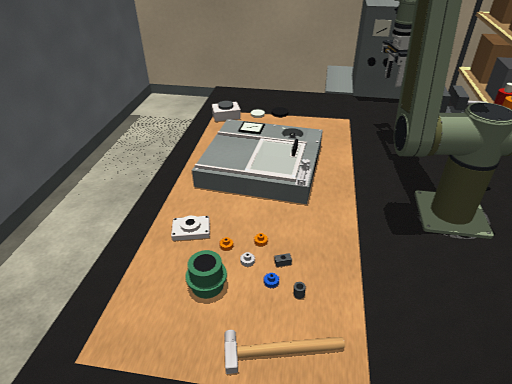

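The top picture (crop, 2x, offset 60) shows these candidates:
- Gear-shaped: white/steel at (288,291), blue at (256,337), and orange at (314,249) and (336,300). Only the steel one fits.
- Dark block at (298,346).
- Dark sleeve at (242,382).

The bolt runs from (460,342) to (540,342), the grip fin is at (575,308) and the well is at (656,293). Next I'll fit the console pose from depth.

```bash
python3 - <<'E'
from h import *
for n in("top","side"):
    z=np.load(f'pics/{n}0.npz'); P=z['P']
    m=(np.abs(P[...,2]-.071)<.006)&(P[...,0]>.35)&(P[...,0]<.95)&(P[...,1]<.08)&(P[...,1]>-.5)
    m=cv2.morphologyEx(m.astype(np.uint8),cv2.MORPH_OPEN,np.ones((3,3)))
    k,l,st,_=cv2.connectedComponentsWithStats(m); i=1+np.argmax(st[1:,4])
    q=P[l==i]; r=cv2.minAreaRect((q[:,:2]*1000).astype(np.float32)); print(n,r,np.median(q[:,2]))
    # tall bits
    t=(P[...,2]>.095)&(P[...,2]<.13)&(P[...,0]>.35)&(P[...,0]<.95)&(P[...,1]<.08)&(P[...,1]>-.5)
    k,l,st,_=cv2.connectedComponentsWithStats(t.astype(np.uint8))
    for i in range(1,k):
        if st[i,4]>3: q=P[l==i]; print(' tall',st[i,4],q.mean(0).round(3),q.max(0).round(3))
    # small parts
    t=(P[...,2]>.008)&(P[...,0]>.35)&(P[...,0]<.95)&(P[...,1]>.1)&(P[...,1]<.7)
    k,l,st,_=cv2.connectedComponentsWithStats(t.astype(np.uint8))
    for i in range(1,k):
        if st[i,4]>8: q=P[l==i]; c=z['im'][l==i].mean(0); r=cv2.minAreaRect((q[:,:2]*1000).astype(np.float32));print(' part',st[i,4],q.mean(0).round(3),'zmax',q[:,2].max().round(3),c.round(),np.round(r[1]),round(r[2]))
E
```

```text
top ((622.27001953125, -248.681640625), (253.1991729736328, 396.21246337890625), 85.53956604003906) 0.07052991065946279
 tall 96 [ 0.508 -0.165  0.11 ] [ 0.515 -0.131  0.119]
 tall 14 [ 0.464 -0.045  0.115] [ 0.469 -0.04   0.124]
 tall 5 [ 0.459 -0.089  0.096] [ 0.465 -0.087  0.097]
 part 713 [0.774 0.212 0.026] zmax 0.043 [210. 209. 214.] [116.  84.] 16
 part 750 [0.665 0.396 0.073] zmax 0.097 [ 65. 105.  72.] [101. 112.] 66
 part 98 [0.658 0.255 0.019] zmax 0.038 [216. 143.  27.] [38. 37.] 87
 part 101 [0.586 0.303 0.019] zmax 0.035 [211. 210. 215.] [36. 39.] 30
 part 104 [0.563 0.222 0.018] zmax 0.034 [218. 149.  33.] [38. 40.] 74
 part 724 [0.486 0.55  0.024] zmax 0.037 [206. 165. 118.] [254.  89.] 22
 part 109 [0.512 0.363 0.019] zmax 0.034 [ 77. 109. 202.] [38. 38.] 51
 part 105 [0.491 0.291 0.022] zmax 0.032 [116. 100.  90.] [48. 25.] 24
 part 61 [0.438 0.387 0.029] zmax 0.046 [115.  89.  70.] [28. 28.] 42
side ((740.8736572265625, -135.35299682617188), (230.7447967529297, 181.4108428955078), 85.71285247802734) 0.06782745303181514
 tall 51 [ 0.511 -0.156  0.105] [ 0.52  -0.124  0.111]
 tall 22 [ 0.467 -0.042  0.107] [ 0.472 -0.036  0.117]
 part 775 [0.776 0.225 0.023] zmax 0.038 [188. 184. 179.] [109.  85.] 16
 part 119 [0.566 0.229 0.016] zmax 0.026 [193. 108.  12.] [38. 35.] 7
 part 124 [0.659 0.263 0.016] zmax 0.028 [193. 108.  13.] [37. 35.] 15
 part 1493 [0.669 0.419 0.065] zmax 0.088 [48. 82. 60.] [103.  94.] 33
 part 133 [0.588 0.309 0.016] zmax 0.027 [175. 171. 169.] [38. 36.] 20
 part 160 [0.493 0.298 0.019] zmax 0.025 [69. 70. 70.] [45. 27.] 23
 part 157 [0.514 0.369 0.016] zmax 0.026 [ 31.  79. 168.] [39. 37.] 12
 part 158 [0.441 0.393 0.023] zmax 0.032 [57. 58. 57.] [28. 29.] 11
 part 1716 [0.487 0.558 0.021] zmax 0.028 [187. 156. 118.] [244.  89.] 15
```

```bash
cat >> h.py <<'E'
YAW=-4.4; O=np.array([.565,-.119])
def con(x,y,z=None,O=O,yaw=None):
    yaw=YAW if yaw is None else yaw
    a=np.radians(yaw); p=O+np.array([[np.cos(a),-np.sin(a)],[np.sin(a),np.cos(a)]])@np.array([x,y])
    return p if z is None else np.r_[p,z]
def go(xyz,yaw):
    """print travel/angular units from the current pose"""
    s=robot.get_state(); M=R.from_euler('xyz',s["ee_rot"]); T=R.from_euler('xyz',[np.pi,0,np.radians(yaw)])
    t=M.inv().apply(np.array(xyz)-np.array(s["position"]))/.04; a=np.degrees((M.inv()*T).as_rotvec())/10
    print('at',np.round(s["position"],4),np.degrees(s["ee_rot"]).round(1),'-> travel',t.round(2).tolist(),'ang',a.round(2).tolist(),'len mm',(np.linalg.norm(t)*40).round(),'deg',(np.linalg.norm(a)*10).round())
E
python3 -c "
from h import *
go([.52,-.15,.30],-4.4)"
```

```text
at [ 0.1627 -0.5515  0.2054] [-180.    -0.   -73.6] -> travel [-7.1, -11.41, -2.36] ang [-0.0, -0.0, -6.92] len mm 546.0 deg 69.0
```

{"api": "arm_command", "payload": {"plan": [{"claw":-1,"travel":[-1.4,-2.3,-2.36],"angular":[0,0,-1]},{"claw":-1,"travel":[-2.1,-3.4,-2.36],"angular":[0,0,-2]},{"claw":-1,"travel":[-2.8,-4.6,-2.36],"angular":[0,0,-3]},{"claw":-1,"travel":[-3.6,-5.8,-2.36],"angular":[0,0,-4]},{"claw":-1,"travel":[-4.3,-7,-2.36],"angular":[0,0,-5]}]}}

```text
clock: 2.17
position: [0.357, -0.3355, 0.2989]
ee_rot: [3.141, -0.002, -0.406]
contact_force: [1.0, -0.5, -1.1]
opening: 0.0937
```

```bash
python3 -c "
from h import *
go([.52,-.15,.30],-4.4)"
```

```text
at [ 0.357  -0.3355  0.2989] [ 1.799e+02 -1.000e-01 -2.330e+01] -> travel [1.91, -5.87, -0.03] ang [0.01, -0.01, -1.89] len mm 247.0 deg 19.0
```

{"api": "arm_command", "payload": {"plan": [{"claw":-1,"travel":[1.91,-5.87,0],"angular":[0,0,-1]},{"claw":-1,"travel":[1.91,-5.87,0],"angular":[0,0,-1.89]},{"claw":-1,"travel":[1.91,-5.87,0],"angular":[0,0,-1.89]},{"claw":-1,"travel":[1.91,-5.87,0],"angular":[0,0,-1.89]},{"claw":-1,"travel":[1.91,-5.87,0],"angular":[0,0,-1.89]}]}}

```text
clock: 2.8
position: [0.5218, -0.1465, 0.2986]
ee_rot: [3.141, -0.002, -0.07]
contact_force: [-1.0, -1.0, 0.1]
opening: 0.0938
```

```bash
python3 - <<'E'
from h import *
im,d,c=snap("wrist"); save('w1.png',im); np.savez('pics/w1.npz',im=im,P=cloud(im,d,c))
print(c,robot.get_state()["position"],(d==0).sum())
for o in("cover_grip","bolt_peg","trim_top","index_tab","trim_pointer","gear","console"):
    print(o,[(np.round(b["xyz"],3).tolist(),round(b["confidence"],2)) for b in nets.boxes_of(o,"wrist")][:3])
E
```

```text
{'vertical_fov': 61.648757769168924, 'cx': 254.8042756982253, 'cy': 192.2270105822072, 'xyz': array([ 0.52648095, -0.07834107,  0.47827203]), 'rotation': array([-2.37504206e-01,  2.18057302e-05, -7.00602827e-02])} [ 0.52067043 -0.14834538  0.29854374] 830
cover_grip [([0.566, -0.099, 0.079], 0.76)]
bolt_peg [([0.474, -0.034, 0.089], 0.64)]
trim_top [([0.535, -0.307, 0.044], 0.82)]
index_tab []
trim_pointer [([0.535, -0.308, 0.043], 0.84)]
gear []
console [([0.622, -0.123, 0.075], 0.89), ([0.533, -0.307, 0.045], 0.51)]
```

View pics/w1.png

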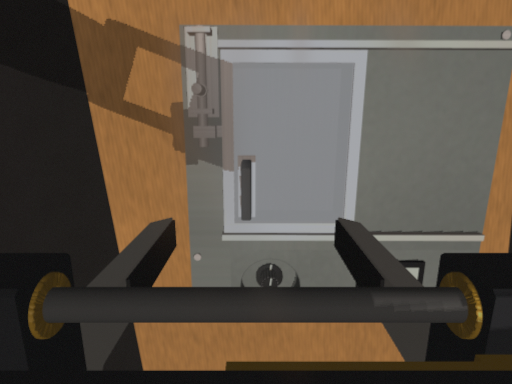

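The wrist view shows the peg at (198,88), the keeper at (204,131), the fin at (246,188) and the knob at (268,278), which a gripper bar partly hides.

```bash
python3 - <<'E'
from h import *
z=np.load('pics/w1.npz'); P=z['P']; im=z['im']
def comp(lo,hi,box,mn=6):
    t=(P[...,2]>lo)&(P[...,2]<hi); b=np.zeros_like(t); b[box[1]:box[3],box[0]:box[2]]=1; t&=b
    k,l,st,ce=cv2.connectedComponentsWithStats(t.astype(np.uint8))
    for i in range(1,k):
        if st[i,4]>=mn: q=P[l==i]; print(lo,st[i,4],ce[i].round(),q.mean(0).round(4),np.median(q[:,2]).round(4),cv2.minAreaRect((q[:,:2]*1000).astype(np.float32)))
comp(.108,.13,(180,20,400,225))
comp(.062,.075,(180,20,512,50),200)
comp(.08,.1,(180,20,240,160))
comp(.060,.072,(240,260,300,290))
for row in (60,150,200):  # console front edge x
    r=P[row]; e=np.where((r[:,2]>.06)&(np.arange(512)>150))[0]; print('front',row,r[e[0]].round(4),r[e[0]+1].round(4))
for col in (300,420,480): 
    r=P[:,col]; e=np.where(r[:,2]>.06)[0]; print('left edge',col,r[e[0]].round(4))
r=P[100]; e=np.where(r[:,2]>.06)[0]; print('far edge',r[e[-1]].round(4))
E
```

```text
0.108 111 [197.  88.] [ 0.4659 -0.0465  0.1152] 0.1155 ((465.6460876464844, -45.970882415771484), (11.30487060546875, 11.817206382751465), 83.69882202148438)
0.108 566 [246. 191.] [ 0.5095 -0.165   0.1103] 0.1103 ((509.275146484375, -165.32821655273438), (68.87641143798828, 10.878461837768555), 85.7937240600586)
0.062 301 [186.  39.] [0.4526 0.0128 0.0714] 0.0713 ((453.5691223144531, 14.623619079589844), (26.5458927154541, 17.378026962280273), 84.47515106201172)
0.062 4641 [356.  32.] [0.65   0.0058 0.0706] 0.0706 ((652.9722290039062, 1.8698997497558594), (26.546506881713867, 358.2770080566406), 86.43975830078125)
0.08 1490 [201.  87.] [ 0.4667 -0.0441  0.0865] 0.0858 ((465.90313720703125, -44.140602111816406), (135.18887329101562, 28.418540954589844), 87.3382339477539)
0.08 181 [228.  43.] [0.5016 0.0031 0.0817] 0.0817 ((501.5616760253906, 2.89166522026062), (8.359404563903809, 25.217435836791992), 86.25028991699219)
0.08 14 [222.  51.] [ 0.4933 -0.0048  0.0805] 0.0805 ((493.7279357910156, -5.552459716796875), (5.459580421447754, 4.538366794586182), 83.57467651367188)
0.08 9 [226.  
[... 2714 characters left out ...]
823028564453, 22.59395980834961), 56.061100006103516)
0.06 152 [294. 267.] [ 0.5667 -0.2865  0.0698] 0.0701 ((569.6422729492188, -293.4179382324219), (21.193422317504883, 51.628639221191406), 26.130905151367188)
0.06 158 [270. 281.] [ 0.5312 -0.3083  0.0663] 0.0669 ((530.945556640625, -308.432373046875), (22.068374633789062, 15.18038558959961), 1.0855553150177002)
front 60 [ 0.4436 -0.0098  0.0707] [ 0.445  -0.0101  0.0719]
front 150 [ 0.4355 -0.1158  0.071 ] [ 0.4368 -0.1159  0.071 ]
front 200 [ 0.4315 -0.1811  0.0708] [ 0.4328 -0.1811  0.0708]
left edge 300 [ 0.5265 -0.0783  0.4783]
left edge 420 [0.7241 0.0085 0.0711]
left edge 480 [0.7934 0.0036 0.0709]
far edge [ 0.8333 -0.0828  0.0704]
```

```bash
sed -i 's/^YAW=.*/YAW=-4.0; O=np.array([.567,-.118])/' h.py; python3 -c "
from h import *
go([.4657,-.0462,.15],-4); go([.4657,-.0462,.092],-4)"
```

```text
at [ 0.5194 -0.1512  0.2989] [ 1.799e+02 -1.000e-01 -4.500e+00] -> travel [-1.55, -2.52, 3.71] ang [0.01, -0.01, -0.05] len mm 190.0 deg 1.0
at [ 0.5194 -0.1512  0.2989] [ 1.799e+02 -1.000e-01 -4.500e+00] -> travel [-1.55, -2.52, 5.16] ang [0.01, -0.01, -0.05] len mm 238.0 deg 1.0
```

{"api": "arm_command", "payload": {"plan": [{"claw":-1,"travel":[-1.55,-2.52,1.5],"angular":[0,0,0]},{"claw":-1,"travel":[-1.55,-2.52,2.9],"angular":[0,0,0]},{"claw":-1,"travel":[-1.55,-2.52,4.3],"angular":[0,0,0]},{"claw":-1,"travel":[-1.55,-2.52,5.16],"angular":[0,0,0]},{"claw":-1,"travel":[-1.55,-2.52,5.16],"angular":[0,0,0]}]}}

```text
clock: 3.82
position: [0.4607, -0.0451, 0.0881]
ee_rot: [-3.141, 0.009, -0.079]
contact_force: [-0.3, -1.0, -0.6]
opening: 0.094
```

```bash
python3 -c "
from h import *
go([.4657,-.0462,.092],-4)"
```

```text
at [ 0.4607 -0.0451  0.0881] [-180.     0.5   -4.5] -> travel [0.13, 0.02, -0.1] ang [-0.0, 0.05, -0.05] len mm 6.0 deg 1.0
```

{"api": "arm_command", "payload": {"plan": [{"claw":-1,"travel":[0.12,0.02,-0.1],"angular":[0,0,0]},{"claw":1,"travel":[0.12,0.02,-0.1],"angular":[0,0,0]},{"claw":1,"travel":[0.12,0.02,-0.1],"angular":[0,0,0]},{"claw":1,"travel":[0.12,0.02,-0.1],"angular":[0,0,0]},{"claw":1,"travel":[0.12,0.02,-0.1],"angular":[0,0,0]}]}}

```text
clock: 4.45
position: [0.4658, -0.0464, 0.0925]
ee_rot: [-3.141, 0.008, -0.079]
contact_force: [-0.3, 0.6, 0.2]
opening: 0.0573
```

{"api": "arm_command", "payload": {"plan": [{"claw":1,"travel":[0,0,0],"angular":[0,0,0]},{"claw":1,"travel":[0,0,0],"angular":[0,0,0]},{"claw":1,"travel":[0,0,0],"angular":[0,0,0]},{"claw":1,"travel":[0,0,0],"angular":[0,0,0]},{"claw":1,"travel":[0,0,0],"angular":[0,0,0]}]}}

```text
clock: 5.08
position: [0.4661, -0.0464, 0.0925]
ee_rot: [-3.141, 0.008, -0.079]
contact_force: [0.9, -0.9, -0.8]
opening: 0.0111
```

{"api": "arm_command", "payload": {"plan": [{"claw":1,"travel":[0,0,0],"angular":[0,0,0]},{"claw":1,"travel":[0,-0.3,0],"angular":[0,0,0]},{"claw":1,"travel":[0,-0.6,0],"angular":[0,0,0]},{"claw":1,"travel":[0,-0.9,0],"angular":[0,0,0]},{"claw":1,"travel":[0,-1.2,0],"angular":[0,0,0]}]}}

```text
clock: 5.7
position: [0.4691, -0.0041, 0.0925]
ee_rot: [3.126, 0.009, -0.074]
contact_force: [-4.5, -35.2, -3.1]
opening: 0.0111
```

{"api": "arm_command", "payload": {"plan": [{"claw":0,"travel":[0,0,0],"angular":[0,0,0]},{"claw":0,"travel":[0,0,0],"angular":[0,0,0]},{"claw":0,"travel":[0,0,-1],"angular":[0,0,0]},{"claw":0,"travel":[0,0,-1.7],"angular":[0,0,0]},{"claw":0,"travel":[0,0.5,-1.7],"angular":[0,0,0]}]}}

```text
clock: 6.32
position: [0.4708, -0.0221, 0.1638]
ee_rot: [3.127, 0.002, -0.072]
contact_force: [0.3, 0.0, -0.0]
opening: 0.0468
```

```bash
python3 - <<'E'
from h import *
im,d,c=snap("wrist"); P=cloud(im,d,c); z=P[...,2]
t=((z>.108)&(z<.13)).astype(np.uint8); k,l,st,ce=cv2.connectedComponentsWithStats(t)
for i in range(1,k):
    if st[i,4]>30: q=P[l==i]; print(st[i,4],ce[i].round(),q.mean(0).round(4),cv2.minAreaRect((q[:,:2]*1000).astype(np.float32)))
go([.5093,-.1653,.15],-4); go([.5093,-.1653,.088],-4)
E
```

```text
225 [251. 185.] [ 0.4687 -0.004   0.115 ] ((468.5143127441406, -4.334597587585449), (11.527146339416504, 11.08974838256836), 85.64132690429688)
485 [313. 344.] [ 0.5108 -0.147   0.11  ] ((511.0693054199219, -147.90350341796875), (34.83852767944336, 12.083490371704102), 87.19318389892578)
at [ 0.4697 -0.0245  0.1625] [179.1   0.3  -4.2] -> travel [1.25, 3.43, 0.36] ang [0.09, 0.03, -0.02] len mm 147.0 deg 1.0
at [ 0.4697 -0.0245  0.1625] [179.1   0.3  -4.2] -> travel [1.26, 3.41, 1.91] ang [0.09, 0.03, -0.02] len mm 164.0 deg 1.0
```

{"api": "arm_command", "payload": {"plan": [{"claw":0,"travel":[1.25,3.43,0.2],"angular":[0,0,0]},{"claw":0,"travel":[1.25,3.43,0.2],"angular":[0,0,0]},{"claw":0,"travel":[1.25,3.43,0.5],"angular":[0,0,0]},{"claw":0,"travel":[1.25,3.43,1.9],"angular":[0,0,0]},{"claw":0,"travel":[1.25,3.43,1.9],"angular":[0,0,0]}]}}

```text
clock: 7.0
position: [0.5046, -0.1635, 0.0837]
ee_rot: [3.131, 0.016, -0.075]
contact_force: [-1.1, 0.6, -0.2]
opening: 0.0475
```

{"api": "arm_command", "payload": {"plan": [{"claw":1,"travel":[0,0,0],"angular":[0,0,0]},{"claw":1,"travel":[0,0,0],"angular":[0,0,0]},{"claw":1,"travel":[0,0,0],"angular":[0,0,0]},{"claw":1,"travel":[0,0,0],"angular":[0,0,0]},{"claw":1,"travel":[0,0,0],"angular":[0,0,0]}]}}

```text
clock: 7.62
position: [0.5077, -0.1639, 0.0855]
ee_rot: [3.13, 0.009, -0.075]
contact_force: [5.7, 1.5, 0.4]
opening: 0.0118
```

```bash
python3 - <<'E'
from h import *
s=robot.get_state(); p=s["position"]; a=np.radians(-4)
go(p+.165*np.array([np.cos(a),np.sin(a),0]),-4)
E
```

```text
at [ 0.5077 -0.1639  0.0855] [179.3   0.5  -4.3] -> travel [4.12, -0.02, -0.04] ang [0.07, 0.05, -0.03] len mm 165.0 deg 1.0
```

Gripped (11.8 mm opening). Sliding the cover open in steps of about 28 mm per row.

{"api": "arm_command", "payload": {"plan": [{"claw":1,"travel":[0.6,0,0],"angular":[0,0,0]},{"claw":1,"travel":[1.2,0,0],"angular":[0,0,0]},{"claw":1,"travel":[1.8,0,0],"angular":[0,0,0]},{"claw":1,"travel":[2.4,0,0],"angular":[0,0,0]},{"claw":1,"travel":[3.0,0,0],"angular":[0,0,0]}]}}

```text
clock: 8.25
position: [0.6276, -0.1726, 0.0855]
ee_rot: [3.13, 0.01, -0.075]
contact_force: [-2.9, 2.0, 5.3]
opening: 0.0116
```

```bash
python3 - <<'E'
from h import *
s=robot.get_state(); a=np.radians(-4)
go(np.array([.5077,-.1639,.0875])+.168*np.array([np.cos(a),np.sin(a),0]),-4); print(s["contact_force"])
E
```

```text
at [ 0.6276 -0.1726  0.0855] [179.4   0.6  -4.3] -> travel [1.19, -0.01, -0.06] ang [0.06, 0.06, -0.03] len mm 48.0 deg 1.0
[-2.92788836  2.03694655  5.30005084]
```

{"api": "arm_command", "payload": {"plan": [{"claw":1,"travel":[0.4,0,0],"angular":[0,0,0]},{"claw":1,"travel":[0.8,0,0],"angular":[0,0,0]},{"claw":1,"travel":[1.05,0,0],"angular":[0,0,0]},{"claw":1,"travel":[1.15,0,0],"angular":[0,0,0]},{"claw":1,"travel":[1.18,0,0],"angular":[0,0,0]}]}}

```text
clock: 8.88
position: [0.6723, -0.1757, 0.0855]
ee_rot: [3.131, 0.016, -0.074]
contact_force: [-8.6, 1.6, 7.8]
opening: 0.0116
```

{"api": "arm_command", "payload": {"plan": [{"claw":-1,"travel":[0,0,0],"angular":[0,0,0]},{"claw":-1,"travel":[0,0,0],"angular":[0,0,0]},{"claw":-1,"travel":[0,0,-1.2],"angular":[0,0,0]},{"claw":-1,"travel":[0,0,-2.5],"angular":[0,0,0]},{"claw":-1,"travel":[0,-0.5,-4.0],"angular":[0,0,0]}]}}

```text
clock: 9.5
position: [0.6755, -0.1555, 0.2446]
ee_rot: [3.131, 0.018, -0.077]
contact_force: [0.2, 0.5, 0.3]
opening: 0.0587
```

```bash
python3 - <<'E'
from h import *
go([.52,.36,.30],-4)
E
```

```text
at [ 0.6755 -0.1555  0.2446] [179.4   1.   -4.4] -> travel [-4.89, -12.54, -1.43] ang [0.06, 0.1, -0.04] len mm 541.0 deg 1.0
```

{"api": "arm_command", "payload": {"plan": [{"claw":-1,"travel":[-4.89,-12.54,-1.43],"angular":[0.06,0.1,0]},{"claw":-1,"travel":[-4.89,-12.54,-1.43],"angular":[0.06,0.1,0]},{"claw":-1,"travel":[-4.89,-12.54,-1.43],"angular":[0.06,0.1,0]},{"claw":-1,"travel":[-4.89,-12.54,-1.43],"angular":[0.06,0.1,0]},{"claw":-1,"travel":[-4.89,-12.54,-1.43],"angular":[0.06,0.1,0]}]}}

```text
clock: 10.12
position: [0.5851, 0.1446, 0.2766]
ee_rot: [3.141, -0.0, -0.077]
contact_force: [0.8, -0.2, -0.1]
opening: 0.094
```

```bash
python3 - <<'E'
from h import *
go([.52,.36,.30],-4)
E
```

```text
at [0.5851 0.1446 0.2766] [180.   -0.   -4.4] -> travel [-2.04, -5.24, -0.59] ang [0.0, -0.0, -0.04] len mm 226.0 deg 0.0
```

{"api": "arm_command", "payload": {"plan": [{"claw":-1,"travel":[-2.04,-5.24,-0.59],"angular":[0,0,0]},{"claw":-1,"travel":[-2.04,-5.24,-0.59],"angular":[0,0,0]},{"claw":-1,"travel":[-2.04,-5.24,-0.59],"angular":[0,0,0]},{"claw":-1,"travel":[-2.04,-5.24,-0.59],"angular":[0,0,0]},{"claw":-1,"travel":[-2.04,-5.24,-0.59],"angular":[0,0,0]}]}}

```text
clock: 10.75
position: [0.5186, 0.3626, 0.3001]
ee_rot: [-3.141, -0.0, -0.072]
contact_force: [0.7, -0.8, 0.2]
opening: 0.0941
```

```bash
cat >> h.py <<'E'
def parts(P,im,zlo=.008,mn=60):
    """components standing on the bench in the parts area"""
    x,y,z=P[...,0],P[...,1],P[...,2]
    t=(z>zlo)&(z<.13)&(x>.33)&(x<.9)&(y>.05)&(y<.75); t=cv2.morphologyEx(t.astype(np.uint8),cv2.MORPH_OPEN,np.ones((3,3)))
    k,l,st,ce=cv2.connectedComponentsWithStats(t)
    for i in range(1,k):
        if st[i,4]<mn: continue
        q=P[l==i]; top=q[q[:,2]>np.percentile(q[:,2],95)-.004]
        r=cv2.minAreaRect((top[:,:2]*1000).astype(np.float32)); ra=cv2.minAreaRect((q[:,:2]*1000).astype(np.float32))
        print(st[i,4],ce[i].round().astype(int),'all',np.round(ra[0],1),np.round(ra[1]),round(ra[2],1),'top',np.round(r[0],1),np.round(r[1]),round(r[2],1),'z',top[:,2].mean().round(3),'rgb',im[l==i].mean(0).round().astype(int))
E
python3 - <<'E'
from h import *
im,d,c=snap("wrist"); save('w2.png',im); P=cloud(im,d,c); parts(P,im)
E
```

```text
4405 [206  32] all [460.5 540.2] [263.  53.] 6.7 top [458.9 540.3] [259.  48.] 5.9 z 0.026 rgb [155 120  79]
5385 [372 128] all [668.6 401.3] [102.  94.] 85.8 top [673.7 400.8] [83. 84.] 60.3 z 0.085 rgb [57 85 62]
318 [198 150] all [440.  388.8] [28. 29.] 84.9 top [439.6 388.8] [28. 28.] 84.9 z 0.032 rgb [81 63 48]
543 [251 162] all [513.4 363.4] [38. 36.] 75.4 top [513.4 363. ] [19. 19.] 42.5 z 0.027 rgb [ 68  95 160]
505 [304 198] all [588.4 304.1] [37. 38.] 86.7 top [587.9 303.3] [19. 19.] 0.9 z 0.026 rgb [160 160 161]
529 [241 211] all [492.2 292.1] [44. 25.] 22.5 top [492.2 292. ] [44. 24.] 21.7 z 0.022 rgb [98 82 70]
155 [353 217] all [661.7 269.4] [13. 34.] 72.1 top [661.7 269.9] [13. 31.] 68.6 z 0.016 rgb [153  95  12]
3210 [429 243] all [777.7 212.9] [110.  80.] 16.3 top [775.6 215.2] [59. 53.] 44.5 z 0.034 rgb [146 144 137]
475 [291 249] all [564.6 223.7] [38. 38.] 86.7 top [565.  223.2] [19. 20.] 36.9 z 0.026 rgb [159  97  12]
```

View pics/w2.png

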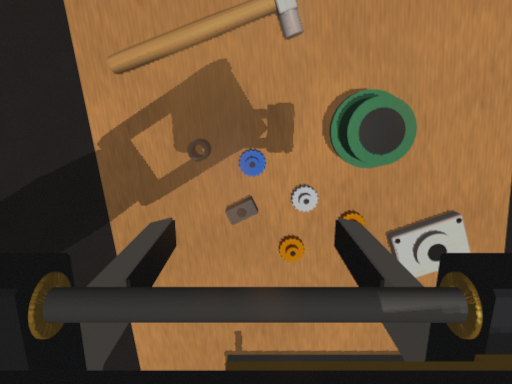

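```bash
python3 - <<'E'
from h import *
a=cv2.cvtColor(cv2.imread('pics/w2.png'),cv2.COLOR_BGR2RGB)[130:270,170:370]
a=cv2.resize(a,(570,400),interpolation=cv2.INTER_CUBIC)
save('crop1.png',a)
def gr(yaw,x,y,z): go([x,y,z],yaw)
gr(-4,.588,.3035,.08)
E
```

```text
at [0.5193 0.3608 0.2998] [179.9  -0.   -4.3] -> travel [1.82, 1.3, 5.5] ang [0.01, -0.0, -0.03] len mm 237.0 deg 0.0
```

View pics/crop1.png

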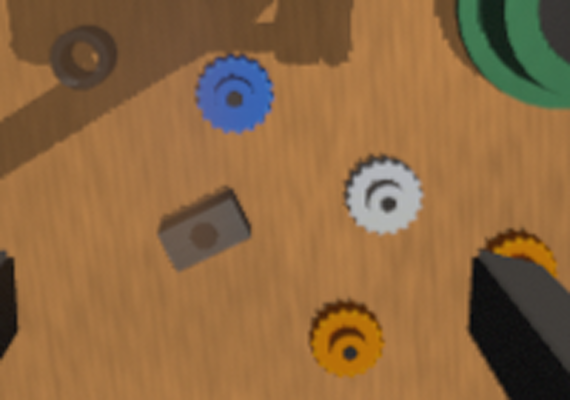

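Only the silver gear at (385,200) in the crop fits. The blue one at (235,93) and the orange ones at (345,340) and (520,250) are look-alikes. Block and sleeve are the dark ones. Moving to the gear.

{"api": "arm_command", "payload": {"plan": [{"claw":-0.3,"travel":[1.82,1.3,1.5],"angular":[0,0,0]},{"claw":-0.3,"travel":[1.82,1.3,3.0],"angular":[0,0,0]},{"claw":-0.3,"travel":[1.82,1.3,4.4],"angular":[0,0,0]},{"claw":-0.3,"travel":[1.82,1.3,5.5],"angular":[0,0,0]},{"claw":-0.3,"travel":[1.82,1.3,5.5],"angular":[0,0,0]}]}}

```text
clock: 11.42
position: [0.5834, 0.2991, 0.0729]
ee_rot: [3.134, 0.013, -0.077]
contact_force: [-0.7, 0.2, 0.2]
opening: 0.0609
```

```bash
python3 - <<'E'
from h import *
im,d,c=snap("wrist"); P=cloud(im,d,c); parts(P,im)
go([.588,.3035,.005],-4)
E
```

```text
22820 [405  58] all [664.8 385.5] [69. 94.] 74.7 top [672.  385.9] [54. 82.] 85.5 z 0.086 rgb [58 88 65]
2355 [40 99] all [440.9 388. ] [30. 29.] 4.8 top [440.6 388.2] [28. 30.] 85.1 z 0.032 rgb [56 55 52]
2318 [155 127] all [514.3 362.8] [40. 40.] 35.5 top [514.3 362.7] [19. 20.] 85.4 z 0.027 rgb [ 46  64 112]
1983 [262 199] all [588.5 303.5] [39. 39.] 30.4 top [588.5 303.3] [20. 20.] 39.1 z 0.027 rgb [127 118 112]
2001 [141 223] all [492.9 292.1] [45. 24.] 22.9 top [492.8 292.1] [45. 24.] 22.9 z 0.023 rgb [57 55 52]
1718 [184 247] all [551.4 305.4] [11. 22.] 30.4 top [551.5 306.8] [10. 20.] 33.9 z 0.127 rgb [56 50 45]
2902 [339 246] all [646.1 277.1] [27. 85.] 47.5 top [617.4 301.4] [20.  9.] 45.6 z 0.126 rgb [98 69 32]
1188 [495 259] all [764.7 248.5] [30. 26.] 59.3 top [764.2 235.3] [11. 10.] 85.2 z 0.033 rgb [124 118 111]
529 [241 280] all [566.3 236.2] [13. 36.] 85.3 top [566.3 236.3] [13. 36.] 86.2 z 0.014 rgb [168  98  11]
at [0.5862 0.3008 0.0768] [179.8   0.3  -4.4] -> travel [0.05, -0.08, 1.79] ang [0.02, 0.03, -0.04] len mm 72.0 deg 1.0
```

{"api": "arm_command", "payload": {"plan": [{"claw":-0.3,"travel":[0.06,-0.06,0.9],"angular":[0,0,0]},{"claw":-0.3,"travel":[0.06,-0.06,1.6],"angular":[0,0,0]},{"claw":-0.3,"travel":[0.06,-0.06,1.78],"angular":[0,0,0]},{"claw":1,"travel":[0.06,-0.06,1.78],"angular":[0,0,0]},{"claw":1,"travel":[0.06,-0.06,1.78],"angular":[0,0,0]}]}}

```text
clock: 12.1
position: [0.5904, 0.3035, 0.0085]
ee_rot: [3.139, 0.002, -0.077]
contact_force: [0.9, -0.5, 0.3]
opening: 0.0447
```

{"api": "arm_command", "payload": {"plan": [{"claw":1,"travel":[0,0,0],"angular":[0,0,0]},{"claw":1,"travel":[0,0,0],"angular":[0,0,0]},{"claw":1,"travel":[0,0,0],"angular":[0,0,0]}]}}

```text
clock: 12.48
position: [0.5912, 0.3038, 0.0094]
ee_rot: [3.14, 0.0, -0.076]
contact_force: [0.1, -0.1, 3.7]
opening: 0.0359
```

{"api": "arm_command", "payload": {"plan": [{"claw":1,"travel":[0,0,-0.8],"angular":[0,0,0]},{"claw":1,"travel":[0,0,-1.8],"angular":[0,0,0]},{"claw":1,"travel":[0,0,-3],"angular":[0,0,0]},{"claw":1,"travel":[0,0.8,-4],"angular":[0,0,0]},{"claw":1,"travel":[0,1.6,-4],"angular":[0,0,0]}]}}

```text
clock: 13.1
position: [0.5891, 0.2407, 0.1744]
ee_rot: [-3.14, -0.009, -0.075]
contact_force: [0.2, -0.3, -1.7]
opening: 0.036
```

```bash
python3 - <<'E'
from h import *
print(robot.get_state()["opening"]); go(con(0,.05,.16),-4)
E
```

```text
0.036001174515551404
at [0.5891 0.2407 0.1744] [-179.9   -0.5   -4.3] -> travel [0.11, 7.73, 0.35] ang [-0.01, -0.05, -0.03] len mm 310.0 deg 1.0
```

{"api": "arm_command", "payload": {"plan": [{"claw":1,"travel":[0.1,1.3,0.1],"angular":[0,0,0]},{"claw":1,"travel":[0.1,2.6,0.1],"angular":[0,0,0]},{"claw":1,"travel":[0.1,3.9,0.1],"angular":[0,0,0]},{"claw":1,"travel":[0.1,5.2,0.1],"angular":[0,0,0]},{"claw":1,"travel":[0.1,6.5,0.1],"angular":[0,0,0]}]}}

```text
clock: 13.72
position: [0.5727, -0.0204, 0.1697]
ee_rot: [-3.14, -0.008, -0.075]
contact_force: [0.6, 0.3, -1.7]
opening: 0.0356
```

```bash
python3 - <<'E'
from h import *
print(robot.get_state()["opening"]); go(con(0,.05,.027),-4)
E
```

```text
0.035605947021510785
at [ 0.5727 -0.0204  0.1697] [-179.9   -0.4   -4.3] -> travel [0.01, 1.2, 3.57] ang [-0.01, -0.04, -0.03] len mm 150.0 deg 1.0
```

{"api": "arm_command", "payload": {"plan": [{"claw":1,"travel":[0,1.2,0],"angular":[0,0,0]},{"claw":1,"travel":[0,1.2,0.8],"angular":[0,0,0]},{"claw":1,"travel":[0,1.2,1.9],"angular":[0,0,0]},{"claw":1,"travel":[0,1.2,3],"angular":[0,0,0]},{"claw":1,"travel":[0,1.2,3.45],"angular":[0,0,0]}]}}

```text
clock: 14.35
position: [0.5672, -0.0674, 0.0282]
ee_rot: [-3.139, -0.001, -0.075]
contact_force: [-0.5, -0.3, -1.4]
opening: 0.0359
```

{"api": "arm_command", "payload": {"plan": [{"claw":-0.3,"travel":[0,0,0.1],"angular":[0,0,0]},{"claw":-0.3,"travel":[0,0,0.1],"angular":[0,0,0]},{"claw":-0.3,"travel":[0,0,0],"angular":[0,0,0]},{"claw":-0.3,"travel":[0,0,-1.3],"angular":[0,0,0]},{"claw":-0.3,"travel":[0,0,-3],"angular":[0,0,0]}]}}

```text
clock: 14.98
position: [0.5667, -0.0676, 0.1445]
ee_rot: [-3.139, -0.001, -0.075]
contact_force: [1.6, -0.1, 0.3]
opening: 0.0614
```

```bash
python3 - <<'E'
from h import *
s=robot.get_state(); print(s["position"],s["opening"])
im,d,c=snap("top"); P=cloud(im,d,c); parts(P,im,.01,30)
u=proj(con(0,0,.03),c); print(u)
im2,d2,c2=snap("wrist")
a=cv2.resize(im[60:330,60:460],(600,405)); b=cv2.resize(im2,(540,405)); save('chk1.png',np.hstack([cv2.resize(a,(400,300)),cv2.resize(b,(400,300))]))
go([.492,.292,.16],-67)
E
```

```text
[ 0.56666985 -0.06759709  0.14451241] 0.06135024379509464
696 [228 150] all [778.3 212.6] [113.  80.] 16.2 top [776.8 213. ] [56. 55.] 86.4 z 0.038 rgb [214 213 219]
746 [173 181] all [671.1 400.2] [100. 102.] 88.2 top [671.6 400.5] [79. 78.] 6.3 z 0.09 rgb [ 65 107  75]
70 [217 184] all [658.3 257.5] [37. 24.] 0.7 top [658.6 256.6] [17. 14.] 85.6 z 0.031 rgb [220 146  23]
72 [229 209] all [565.3 221.9] [33. 29.] 8.1 top [564.8 221.4] [16. 14.] 43.4 z 0.028 rgb [223 154  30]
736 [133 243] all [460.7 533.8] [262.  89.] 19.4 top [454.5 559.1] [255.  86.] 5.2 z 0.03 rgb [210 170 121]
91 [188 228] all [515.3 361.8] [35. 32.] 89.1 top [512.8 361.8] [17. 17.] 84.9 z 0.03 rgb [ 70 110 212]
93 [209 233] all [490.7 291.8] [44. 24.] 21.7 top [491.3 291. ] [42. 21.] 18.5 z 0.027 rgb [114 102  93]
45 [181 250] all [438.5 387.8] [28. 26.] 39.3 top [438.9 386.3] [26. 19.] 36.6 z 0.035 rgb [117  91  72]
(np.float64(328.32982492987406), np.float64(201.2364637927899))
at [ 0.5742 -0.0695  0.1536] [179.9  -1.2  -4.3] -> travel [-2.72, -8.86, -0.23] ang [-0.06, -0.11, 6.27] len mm 371.0 deg 63.0
```

View pics/chk1.png

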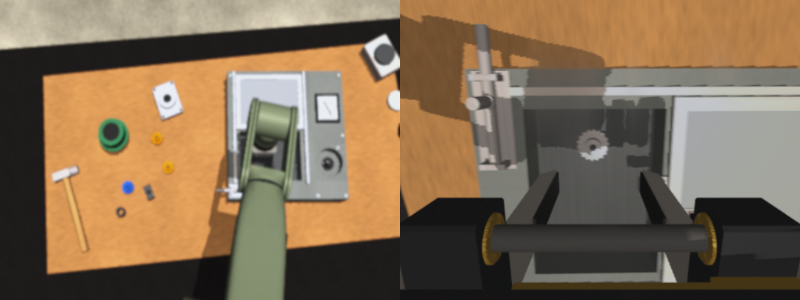

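The gear lies in the tray (right picture, (593,147)), the cover is open and the bolt is drawn. Next is the block.

{"api": "arm_command", "payload": {"plan": [{"claw":-0.1,"travel":[-0.6,-1.3,-0.4],"angular":[0,0,1]},{"claw":-0.1,"travel":[-1.0,-2.7,-0.4],"angular":[0,0,2]},{"claw":-0.1,"travel":[-1.4,-4.1,-0.4],"angular":[0,0,3]},{"claw":-0.1,"travel":[-1.8,-5.5,-0.4],"angular":[0,0,4]},{"claw":-0.1,"travel":[-2.2,-6.9,-0.4],"angular":[0,0,5]}]}}

```text
clock: 15.7
position: [0.5086, 0.2081, 0.169]
ee_rot: [-3.124, -0.016, -0.935]
contact_force: [0.3, -0.0, -0.2]
opening: 0.0518
```

```bash
python3 - <<'E'
from h import *
go([.4925,.292,.10],-67.3)
E
```

```text
at [0.5086 0.2081 0.169 ] [-179.    -0.9  -53.6] -> travel [-1.95, -0.89, 1.71] ang [-0.11, -0.08, 1.38] len mm 110.0 deg 14.0
```

{"api": "arm_command", "payload": {"plan": [{"claw":-0.1,"travel":[-1.95,-0.89,0],"angular":[-0.1,-0.08,1]},{"claw":-0.1,"travel":[-1.95,-0.89,0.8],"angular":[-0.1,-0.08,1.38]},{"claw":-0.1,"travel":[-1.95,-0.89,1.71],"angular":[-0.1,-0.08,1.38]},{"claw":-0.1,"travel":[-1.95,-0.89,1.71],"angular":[-0.1,-0.08,1.38]}]}}

```text
clock: 16.2
position: [0.4899, 0.2914, 0.0977]
ee_rot: [3.138, 0.001, -1.174]
contact_force: [-0.6, 0.1, 0.0]
opening: 0.0516
```

```bash
python3 - <<'E'
from h import *
im,d,c=snap("wrist"); P=cloud(im,d,c); parts(P,im)
go([.4925,.292,.004],-67.3)
E
```

```text
1797 [385  17] all [653.3 254.4] [27. 40.] 21.3 top [655.8 255.5] [13. 20.] 22.6 z 0.026 rgb [156  98  13]
1841 [185 136] all [514.  362.8] [39. 40.] 22.7 top [513.8 363.1] [19. 20.] 47.9 z 0.027 rgb [ 78  89 148]
1865 [368 145] all [565.  223.2] [40. 39.] 54.0 top [565.3 223.3] [19. 20.] 24.7 z 0.026 rgb [167 107  12]
1584 [256 194] all [492.7 292.1] [45. 23.] 22.9 top [492.7 292.2] [45. 23.] 23.2 z 0.023 rgb [59 53 48]
1355 [124 209] all [440.7 388. ] [29. 29.] 17.7 top [440.7 388. ] [29. 29.] 17.7 z 0.032 rgb [44 42 39]
672 [200 234] all [481.8 318.8] [21. 10.] 56.3 top [482.8 319.5] [20.  8.] 59.3 z 0.127 rgb [57 50 43]
675 [309 234] all [503.4 267.2] [ 9. 21.] 78.8 top [504.4 267.3] [ 9. 20.] 76.7 z 0.127 rgb [52 47 42]
at [0.4918 0.2917 0.0998] [-180.     0.   -67.3] -> travel [0.0, -0.02, 2.39] ang [-0.0, 0.0, -0.0] len mm 96.0 deg 0.0
```

{"api": "arm_command", "payload": {"plan": [{"claw":-0.1,"travel":[0.02,-0.02,1.2],"angular":[0,0,0]},{"claw":-0.1,"travel":[0.02,-0.02,2.1],"angular":[0,0,0]},{"claw":-0.1,"travel":[0.02,-0.02,2.39],"angular":[0,0,0]},{"claw":1,"travel":[0.02,-0.02,2.39],"angular":[0,0,0]},{"claw":1,"travel":[0.02,-0.02,2.39],"angular":[0,0,0]}]}}

```text
clock: 16.88
position: [0.495, 0.292, 0.0066]
ee_rot: [-3.137, 0.0, -1.176]
contact_force: [-0.2, 0.5, -0.8]
opening: 0.0351
```

{"api": "arm_command", "payload": {"plan": [{"claw":1,"travel":[0,0,0],"angular":[0,0,0]},{"claw":1,"travel":[0,0,0],"angular":[0,0,0]},{"claw":1,"travel":[0,0,0],"angular":[0,0,0]}]}}

```text
clock: 17.25
position: [0.4966, 0.2927, 0.0084]
ee_rot: [-3.133, 0.0, -1.175]
contact_force: [-1.1, 0.2, 5.4]
opening: 0.0238
```

{"api": "arm_command", "payload": {"plan": [{"claw":1,"travel":[0,0,-0.8],"angular":[0,0,0]},{"claw":1,"travel":[0,0,-1.8],"angular":[0,0,0]},{"claw":1,"travel":[0,0,-3],"angular":[0,0,0]},{"claw":1,"travel":[0,0,-4],"angular":[0,0,0]}]}}

```text
clock: 17.75
position: [0.4951, 0.2921, 0.1698]
ee_rot: [-3.133, 0.0, -1.175]
contact_force: [-0.0, 0.3, -2.2]
opening: 0.0238
```

```bash
python3 - <<'E'
from h import *
print(robot.get_state()["opening"]); go(con(0,-.01,.16),-94)
E
```

```text
0.023832222694238743
at [0.4951 0.2921 0.1698] [-179.5    0.   -67.3] -> travel [10.38, 2.41, 0.22] ang [-0.05, 0.01, 2.67] len mm 426.0 deg 27.0
```

{"api": "arm_command", "payload": {"plan": [{"claw":1,"travel":[1.2,0.3,0],"angular":[0,0,0.6]},{"claw":1,"travel":[2.6,0.6,0],"angular":[0,0,1.2]},{"claw":1,"travel":[4,0.9,0],"angular":[0,0,1.8]},{"claw":1,"travel":[5.4,1.25,0],"angular":[0,0,2.4]},{"claw":1,"travel":[6.8,1.6,0],"angular":[0,0,2.67]}]}}

```text
clock: 18.38
position: [0.5403, 0.0148, 0.1686]
ee_rot: [-3.135, 0.004, -1.643]
contact_force: [0.8, 0.2, -1.3]
opening: 0.0238
```

```bash
python3 - <<'E'
from h import *
print(robot.get_state()["opening"]); go(con(0,-.01,.16),-94)
E
```

```text
0.023817591800546427
at [0.5403 0.0148 0.1686] [-179.6    0.2  -94.1] -> travel [3.51, -0.9, 0.21] ang [-0.04, 0.02, -0.01] len mm 145.0 deg 0.0
```

{"api": "arm_command", "payload": {"plan": [{"claw":1,"travel":[1.2,-0.3,0],"angular":[0,0,0]},{"claw":1,"travel":[2.6,-0.7,0],"angular":[0,0,0]},{"claw":1,"travel":[3.4,-0.9,0],"angular":[0,0,0]},{"claw":1,"travel":[3.51,-0.9,0],"angular":[0,0,0]}]}}

```text
clock: 18.88
position: [0.5656, -0.1299, 0.1675]
ee_rot: [-3.136, 0.005, -1.646]
contact_force: [0.1, 0.7, -2.7]
opening: 0.0236
```

```bash
python3 - <<'E'
from h import *
print(robot.get_state()["opening"]); go(con(0,-.01,.026),-94)
E
```

```text
0.023596783263412757
at [ 0.5656 -0.1299  0.1675] [-179.7    0.3  -94.3] -> travel [-0.03, 0.01, 3.54] ang [-0.03, 0.03, -0.03] len mm 142.0 deg 1.0
```

{"api": "arm_command", "payload": {"plan": [{"claw":1,"travel":[0,0,1],"angular":[0,0,0]},{"claw":1,"travel":[0,0,2.1],"angular":[0,0,0]},{"claw":1,"travel":[0,0,3.1],"angular":[0,0,0]},{"claw":1,"travel":[0,0,3.5],"angular":[0,0,0]},{"claw":1,"travel":[0,0,3.5],"angular":[0,0,0]}]}}

```text
clock: 19.5
position: [0.5659, -0.1283, 0.027]
ee_rot: [-3.138, 0.005, -1.645]
contact_force: [0.1, -0.6, -1.3]
opening: 0.0239
```

{"api": "arm_command", "payload": {"plan": [{"claw":0.2,"travel":[0,0,0],"angular":[0,0,0]},{"claw":0.2,"travel":[0,0,0],"angular":[0,0,0]},{"claw":0.2,"travel":[0,0,-1.3],"angular":[0,0,0]},{"claw":0.2,"travel":[0,0,-2.7],"angular":[0,0,0]},{"claw":0.2,"travel":[0,0,-3.8],"angular":[0,0,0]}]}}

```text
clock: 20.12
position: [0.5666, -0.1296, 0.1833]
ee_rot: [-3.133, 0.004, -1.645]
contact_force: [0.3, 0.2, -0.4]
opening: 0.038
```

```bash
python3 - <<'E'
from h import *
print(robot.get_state()["opening"]); go([.4407,.388,.17],-40)
E
```

```text
0.037961457840930295
at [ 0.5666 -0.1296  0.1833] [-179.5    0.2  -94.3] -> travel [-12.67, 4.11, 0.34] ang [-0.06, -0.0, -5.43] len mm 533.0 deg 54.0
```

{"api": "arm_command", "payload": {"plan": [{"claw":-0.1,"travel":[-1.4,0.4,0],"angular":[0,0,-1]},{"claw":-0.1,"travel":[-2.8,0.9,0],"angular":[0,0,-2]},{"claw":-0.1,"travel":[-4.2,1.35,0],"angular":[0,0,-3]},{"claw":-0.1,"travel":[-5.6,1.8,0],"angular":[0,0,-4]},{"claw":-0.1,"travel":[-7,2.25,0],"angular":[0,0,-5]}]}}

```text
clock: 20.75
position: [0.4979, 0.1581, 0.1854]
ee_rot: [-3.13, -0.006, -0.767]
contact_force: [1.0, -0.4, 0.5]
opening: 0.0516
```

```bash
python3 - <<'E'
from h import *
go([.4407,.388,.11],-40)
E
```

```text
at [0.4979 0.1581 0.1854] [-179.3   -0.4  -44. ] -> travel [-5.03, -3.12, 1.89] ang [-0.06, -0.04, -0.4] len mm 249.0 deg 4.0
```

{"api": "arm_command", "payload": {"plan": [{"claw":-0.1,"travel":[-5.03,-3.12,0.8],"angular":[0,0,-0.4]},{"claw":-0.1,"travel":[-5.03,-3.12,0.8],"angular":[0,0,-0.4]},{"claw":-0.1,"travel":[-5.03,-3.12,0.8],"angular":[0,0,-0.4]},{"claw":-0.1,"travel":[-5.03,-3.12,1.5],"angular":[0,0,-0.4]},{"claw":-0.1,"travel":[-5.03,-3.12,1.89],"angular":[0,0,-0.4]}]}}

```text
clock: 21.38
position: [0.4389, 0.3908, 0.1093]
ee_rot: [-3.13, -0.007, -0.692]
contact_force: [0.4, -1.0, -0.8]
opening: 0.0518
```

```bash
python3 - <<'E'
from h import *
im,d,c=snap("wrist"); P=cloud(im,d,c); parts(P,im)
go([.4407,.388,.006],-40)
E
```

```text
6983 [120  84] all [413.6 532.1] [168.  26.] 15.5 top [410.5 530.7] [161.  20.] 15.5 z 0.025 rgb [160 119  70]
4842 [471  28] all [635.8 389. ] [26. 75.] 11.5 top [634.7 394.3] [ 6. 22.] 12.6 z 0.081 rgb [35 60 42]
1608 [341 165] all [513.8 363. ] [39. 40.] 6.1 top [513.6 363.1] [20. 20.] 85.1 z 0.026 rgb [ 45  87 156]
906 [257 199] all [440.1 388.6] [29. 29.] 21.8 top [440.  388.5] [29. 29.] 35.9 z 0.032 rgb [58 50 43]
355 [202 230] all [419.1 411.5] [21.  9.] 84.3 top [419.7 413. ] [19.  8.] 88.6 z 0.127 rgb [60 51 43]
360 [307 230] all [461.9 375.7] [21. 10.] 17.2 top [462.7 376.2] [20.  9.] 15.1 z 0.127 rgb [54 48 42]
1509 [476 245] all [564.5 224.3] [40. 38.] 13.8 top [564.7 223.1] [20. 21.] 43.0 z 0.026 rgb [151  85  12]
at [0.4385 0.3881 0.1072] [-179.6   -0.4  -39.8] -> travel [0.03, -0.02, 2.53] ang [-0.04, -0.04, 0.02] len mm 101.0 deg 1.0
```

{"api": "arm_command", "payload": {"plan": [{"claw":-0.1,"travel":[0.02,-0.02,1.2],"angular":[0,0,0]},{"claw":-0.1,"travel":[0.02,-0.02,2.2],"angular":[0,0,0]},{"claw":-0.1,"travel":[0.02,-0.02,2.5],"angular":[0,0,0]},{"claw":1,"travel":[0.02,-0.02,2.5],"angular":[0,0,0]},{"claw":1,"travel":[0.02,-0.02,2.5],"angular":[0,0,0]}]}}

```text
clock: 22.05
position: [0.4426, 0.3891, 0.0096]
ee_rot: [-3.131, -0.008, -0.695]
contact_force: [-0.2, 0.7, 0.4]
opening: 0.0354
```

{"api": "arm_command", "payload": {"plan": [{"claw":1,"travel":[0,0,0],"angular":[0,0,0]},{"claw":1,"travel":[0,0,0],"angular":[0,0,0]},{"claw":1,"travel":[0,0,0],"angular":[0,0,0]}]}}

```text
clock: 22.42
position: [0.4433, 0.3895, 0.0107]
ee_rot: [-3.129, -0.008, -0.695]
contact_force: [0.7, -0.1, 2.5]
opening: 0.0286
```

{"api": "arm_command", "payload": {"plan": [{"claw":1,"travel":[0,0,-0.8],"angular":[0,0,0]},{"claw":1,"travel":[0,0,-1.8],"angular":[0,0,0]},{"claw":1,"travel":[0,0,-3],"angular":[0,0,0]},{"claw":1,"travel":[0,0,-4],"angular":[0,0,0]}]}}

```text
clock: 22.92
position: [0.4409, 0.3889, 0.1723]
ee_rot: [-3.128, -0.008, -0.695]
contact_force: [0.2, -0.0, -2.4]
opening: 0.0288
```

```bash
python3 - <<'E'
from h import *
print(robot.get_state()["opening"]); go(con(0,-.065,.17),-4)
E
```

```text
0.028759687487530744
at [0.4409 0.3889 0.1723] [-179.2   -0.5  -39.8] -> travel [11.49, 9.04, 0.03] ang [-0.06, -0.07, -3.58] len mm 585.0 deg 36.0
```

{"api": "arm_command", "payload": {"plan": [{"claw":1,"travel":[1.1,0.9,0],"angular":[0,0,-0.7]},{"claw":1,"travel":[2.2,1.75,0],"angular":[0,0,-1.4]},{"claw":1,"travel":[3.3,2.6,0],"angular":[0,0,-2.1]},{"claw":1,"travel":[4.4,3.5,0],"angular":[0,0,-2.8]},{"claw":1,"travel":[5.5,4.35,0],"angular":[0,0,-3.5]}]}}

```text
clock: 23.55
position: [0.4982, 0.1127, 0.1717]
ee_rot: [-3.136, -0.014, -0.08]
contact_force: [0.8, 0.6, -0.9]
opening: 0.0289
```

```bash
python3 - <<'E'
from h import *
print(robot.get_state()["opening"]); go(con(0,-.065,.17),-4)
E
```

```text
0.02892597474456849
at [0.4982 0.1127 0.1717] [-179.7   -0.8   -4.6] -> travel [2.19, 7.24, 0.03] ang [-0.03, -0.08, -0.06] len mm 302.0 deg 1.0
```

{"api": "arm_command", "payload": {"plan": [{"claw":1,"travel":[0.4,1.3,0],"angular":[0,-0.08,0]},{"claw":1,"travel":[0.8,2.7,0],"angular":[0,-0.08,0]},{"claw":1,"travel":[1.2,4.1,0],"angular":[0,-0.08,0]},{"claw":1,"travel":[1.65,5.5,0],"angular":[0,-0.08,0]},{"claw":1,"travel":[2.1,6.9,0],"angular":[0,-0.08,0]}]}}

```text
clock: 24.18
position: [0.5599, -0.1707, 0.171]
ee_rot: [-3.135, -0.0, -0.08]
contact_force: [0.9, 0.2, -1.4]
opening: 0.0289
```

```bash
python3 - <<'E'
from h import *
print(robot.get_state()["opening"]); go(con(0,-.065,.028),-4)
E
```

```text
0.028909217646685657
at [ 0.5599 -0.1707  0.171 ] [-179.6   -0.    -4.6] -> travel [0.09, 0.32, 3.57] ang [-0.04, -0.0, -0.06] len mm 144.0 deg 1.0
```

{"api": "arm_command", "payload": {"plan": [{"claw":1,"travel":[0.09,0.32,0.8],"angular":[0,0,0]},{"claw":1,"travel":[0.09,0.32,1.9],"angular":[0,0,0]},{"claw":1,"travel":[0.09,0.32,3.0],"angular":[0,0,0]},{"claw":1,"travel":[0.09,0.32,3.53],"angular":[0,0,0]},{"claw":1,"travel":[0.09,0.32,3.53],"angular":[0,0,0]}]}}

```text
clock: 24.8
position: [0.561, -0.182, 0.0277]
ee_rot: [-3.134, 0.004, -0.079]
contact_force: [0.7, 0.6, -1.5]
opening: 0.029
```

{"api": "arm_command", "payload": {"plan": [{"claw":0,"travel":[0,0,0],"angular":[0,0,0]},{"claw":0,"travel":[0,0,0],"angular":[0,0,0]},{"claw":0,"travel":[0,0,-1.3],"angular":[0,0,0]},{"claw":0,"travel":[0,0,-2.7],"angular":[0,0,0]},{"claw":0,"travel":[0,-0.3,-3.8],"angular":[0,0,0]}]}}

```text
clock: 25.42
position: [0.5635, -0.1723, 0.1838]
ee_rot: [-3.135, -0.0, -0.081]
contact_force: [1.0, -0.1, 0.1]
opening: 0.0467
```

```bash
python3 - <<'E'
from h import *
s=robot.get_state(); print(s["opening"],s["position"]); im,d,c=snap("wrist"); save('w3.png',im); P=cloud(im,d,c); z=P[...,2]
t=((z>.1)&(z<.125)).astype(np.uint8); k,l,st,ce=cv2.connectedComponentsWithStats(t)
for i in range(1,k):
    if st[i,4]>30: q=P[l==i]; print(st[i,4],ce[i].round(),q.mean(0).round(4),cv2.minAreaRect((q[:,:2]*1000).astype(np.float32)))
go(con(.11,-.05,.088),-4)
E
```

```text
0.04669860973522615 [ 0.56350102 -0.17230185  0.18381089]
1554 [386. 194.] [ 0.67   -0.1759  0.1088] ((671.1026000976562, -177.73794555664062), (69.964599609375, 12.885015487670898), 85.43981170654297)
at [ 0.5672 -0.172   0.1907] [-179.8   -0.6   -4.5] -> travel [2.62, -0.11, 2.6] ang [-0.02, -0.06, -0.05] len mm 148.0 deg 1.0
```

View pics/w3.png

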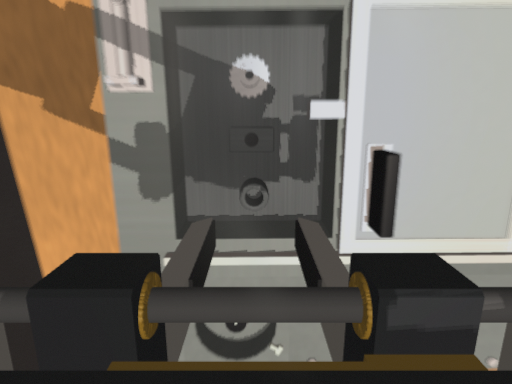

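All three parts sit in the tray: gear (250,75), block (250,138), sleeve (254,192). The fin is at (383,192). A white tab shows near (278,348), beside the well. Now I'll grip the fin.

{"api": "arm_command", "payload": {"plan": [{"claw":0,"travel":[1.3,0,0.5],"angular":[0,0,0]},{"claw":0,"travel":[2.58,-0.05,0.6],"angular":[0,0,0]},{"claw":0,"travel":[2.58,-0.05,1.2],"angular":[0,0,0]},{"claw":0,"travel":[2.58,-0.05,2.58],"angular":[0,0,0]},{"claw":0,"travel":[2.58,-0.05,2.58],"angular":[0,0,0]}]}}

```text
clock: 26.1
position: [0.6672, -0.176, 0.0833]
ee_rot: [-3.135, 0.0, -0.079]
contact_force: [0.6, 1.0, -0.6]
opening: 0.0471
```

{"api": "arm_command", "payload": {"plan": [{"claw":1,"travel":[0,0,0],"angular":[0,0,0]},{"claw":1,"travel":[0,0,0],"angular":[0,0,0]},{"claw":1,"travel":[0,0,0],"angular":[0,0,0]},{"claw":1,"travel":[0,0,0],"angular":[0,0,0]},{"claw":1,"travel":[0,0,0],"angular":[0,0,0]}]}}

```text
clock: 26.72
position: [0.6688, -0.1766, 0.0855]
ee_rot: [-3.136, -0.004, -0.078]
contact_force: [1.5, -0.6, 5.7]
opening: 0.0116
```

```bash
python3 - <<'E'
from h import *
s=robot.get_state(); a=np.radians(-4); print(s["opening"],s["contact_force"])
go(s["position"]-.167*np.array([np.cos(a),np.sin(a),0]),-4)
E
```

```text
0.011560806786177127 [ 1.51687665 -0.56359836  5.74261535]
at [ 0.6688 -0.1766  0.0855] [-179.7   -0.2   -4.5] -> travel [-4.17, 0.04, -0.02] ang [-0.03, -0.02, -0.05] len mm 167.0 deg 1.0
```

{"api": "arm_command", "payload": {"plan": [{"claw":1,"travel":[-0.6,0,0],"angular":[0,0,0]},{"claw":1,"travel":[-1.2,0.01,0],"angular":[0,0,0]},{"claw":1,"travel":[-1.8,0.02,0],"angular":[0,0,0]},{"claw":1,"travel":[-2.4,0.02,0],"angular":[0,0,0]},{"claw":1,"travel":[-3.0,0.03,0],"angular":[0,0,0]}]}}

```text
clock: 27.35
position: [0.549, -0.168, 0.0854]
ee_rot: [-3.135, -0.005, -0.078]
contact_force: [1.5, 0.6, 2.5]
opening: 0.012
```

```bash
python3 - <<'E'
from h import *
s=robot.get_state(); a=np.radians(-4); print(s["opening"],s["contact_force"])
go(np.array([.6688,-.1766,.0855])-.168*np.array([np.cos(a),np.sin(a),0]),-4)
E
```

```text
0.011992797642810585 [1.45993025 0.64834418 2.46078593]
at [ 0.549  -0.168   0.0854] [-179.6   -0.3   -4.5] -> travel [-1.2, 0.02, -0.01] ang [-0.04, -0.03, -0.05] len mm 48.0 deg 1.0
```

{"api": "arm_command", "payload": {"plan": [{"claw":1,"travel":[-0.4,0,0],"angular":[0,0,0]},{"claw":1,"travel":[-0.8,0.01,0],"angular":[0,0,0]},{"claw":1,"travel":[-1.1,0.02,0],"angular":[0,0,0]},{"claw":1,"travel":[-1.2,0.02,0],"angular":[0,0,0]},{"claw":1,"travel":[-1.2,0.02,0],"angular":[0,0,0]}]}}

```text
clock: 27.98
position: [0.5079, -0.1651, 0.0855]
ee_rot: [-3.135, -0.021, -0.08]
contact_force: [19.6, 2.3, -13.5]
opening: 0.012
```

{"api": "arm_command", "payload": {"plan": [{"claw":0,"travel":[0,0,0],"angular":[0,0,0]},{"claw":0,"travel":[0,0,0],"angular":[0,0,0]},{"claw":0,"travel":[0,0,-1],"angular":[0,0,0]},{"claw":0,"travel":[0,0,-1.7],"angular":[0,0,0]},{"claw":0,"travel":[0,-1,-1.7],"angular":[0,0,0]}]}}

```text
clock: 28.6
position: [0.5111, -0.128, 0.1568]
ee_rot: [-3.138, -0.026, -0.084]
contact_force: [-0.3, -0.9, 0.0]
opening: 0.0467
```

```bash
python3 - <<'E'
from h import *
im,d,c=snap("wrist"); P=cloud(im,d,c); z=P[...,2]
t=((z>.105)&(z<.122)).astype(np.uint8); k,l,st,ce=cv2.connectedComponentsWithStats(t)
for i in range(1,k):
    if st[i,4]>30: q=P[l==i]; print(st[i,4],ce[i].round(),q.mean(0).round(4),cv2.minAreaRect((q[:,:2]*1000).astype(np.float32)))
go([.4685,-.004,.092],-4)
E
```

```text
376 [171.  33.] [ 0.4695 -0.0057  0.1144] ((469.00994873046875, -5.073400497436523), (11.390217781066895, 11.852697372436523), 46.6077766418457)
1165 [252. 250.] [ 0.5076 -0.159   0.1101] ((507.5702819824219, -160.33267211914062), (59.714622497558594, 11.974764823913574), 85.82881927490234)
at [ 0.5097 -0.1217  0.1551] [-179.4   -1.3   -4.6] -> travel [-1.3, -2.84, 1.58] ang [-0.06, -0.13, -0.06] len mm 140.0 deg 2.0
```

{"api": "arm_command", "payload": {"plan": [{"claw":0,"travel":[-1.3,-2.84,0.1],"angular":[-0.06,-0.13,0]},{"claw":0,"travel":[-1.3,-2.84,0.1],"angular":[-0.06,-0.13,0]},{"claw":0,"travel":[-1.3,-2.84,0.1],"angular":[-0.06,-0.13,0]},{"claw":0,"travel":[-1.3,-2.84,0.6],"angular":[-0.06,-0.13,0]}]}}

```text
clock: 29.15
position: [0.4686, -0.0044, 0.1323]
ee_rot: [3.14, -0.004, -0.078]
contact_force: [-0.3, 0.0, 0.5]
opening: 0.0466
```

```bash
python3 - <<'E'
from h import *
go([.4688,-.0045,.092],-4)
E
```

```text
at [ 0.4686 -0.0044  0.1323] [179.9  -0.2  -4.5] -> travel [0.0, -0.0, 1.01] ang [0.01, -0.02, -0.05] len mm 40.0 deg 1.0
```

{"api": "arm_command", "payload": {"plan": [{"claw":0,"travel":[0,0,0.7],"angular":[0,0,0]},{"claw":0,"travel":[0,0,1.0],"angular":[0,0,0]},{"claw":1,"travel":[0,0,1.0],"angular":[0,0,0]},{"claw":1,"travel":[0,0,1.0],"angular":[0,0,0]},{"claw":1,"travel":[0,0,1.0],"angular":[0,0,0]}]}}

```text
clock: 29.78
position: [0.4697, -0.0049, 0.0934]
ee_rot: [3.139, -0.006, -0.078]
contact_force: [0.4, -0.6, 0.2]
opening: 0.0201
```

{"api": "arm_command", "payload": {"plan": [{"claw":1,"travel":[0,0,0],"angular":[0,0,0]},{"claw":1,"travel":[0,0,0],"angular":[0,0,0]}]}}

```text
clock: 30.02
position: [0.4692, -0.0049, 0.0936]
ee_rot: [3.139, -0.004, -0.078]
contact_force: [-3.5, 0.4, 4.2]
opening: 0.0117
```

{"api": "arm_command", "payload": {"plan": [{"claw":1,"travel":[0,0.3,0],"angular":[0,0,0]},{"claw":1,"travel":[0,0.6,0],"angular":[0,0,0]},{"claw":1,"travel":[0,0.9,0],"angular":[0,0,0]},{"claw":1,"travel":[0,1.15,0],"angular":[0,0,0]},{"claw":1,"travel":[0,1.2,0],"angular":[0,0,0]}]}}

```text
clock: 30.65
position: [0.4659, -0.05, 0.0937]
ee_rot: [-3.136, -0.005, -0.081]
contact_force: [2.9, 15.3, 1.0]
opening: 0.0112
```

{"api": "arm_command", "payload": {"plan": [{"claw":0.1,"travel":[0,0,0],"angular":[0,0,0]},{"claw":0.1,"travel":[0,0,0],"angular":[0,0,0]},{"claw":0.1,"travel":[0,0,-1],"angular":[0,0,0]},{"claw":0.1,"travel":[0,0,-2],"angular":[0,0,0]},{"claw":0.1,"travel":[0,1,-3],"angular":[0,0,0]}]}}

```text
clock: 31.28
position: [0.4619, -0.0901, 0.2148]
ee_rot: [-3.136, -0.006, -0.078]
contact_force: [-0.2, -1.4, 0.2]
opening: 0.0422
```

```bash
python3 - <<'E'
from h import *
go([.535,-.385,.21],-4)
E
```

```text
at [ 0.4619 -0.0901  0.2148] [-179.7   -0.3   -4.4] -> travel [2.39, 7.21, 0.1] ang [-0.03, -0.03, -0.04] len mm 304.0 deg 1.0
```

{"api": "arm_command", "payload": {"plan": [{"claw":0.1,"travel":[2.39,7.21,0],"angular":[0,0,0]},{"claw":0.1,"travel":[2.39,7.21,0],"angular":[0,0,0]},{"claw":0.1,"travel":[2.39,7.21,0],"angular":[0,0,0]},{"claw":0.1,"travel":[2.39,7.21,0],"angular":[0,0,0]},{"claw":0.1,"travel":[2.39,7.21,0],"angular":[0,0,0]}]}}

```text
clock: 31.9
position: [0.5346, -0.3884, 0.2137]
ee_rot: [-3.138, -0.005, -0.079]
contact_force: [1.0, 0.3, -0.7]
opening: 0.0422
```

{"api": "arm_command", "payload": {"plan": [{"claw":0.1,"travel":[0,0,0],"angular":[0,0,0]},{"claw":0.1,"travel":[0,0,0],"angular":[0,0,0]},{"claw":0.1,"travel":[0,0,0],"angular":[0,0,0]}]}}

```text
clock: 32.28
position: [0.5346, -0.387, 0.214]
ee_rot: [-3.137, -0.005, -0.078]
contact_force: [-0.2, -0.1, 0.3]
opening: 0.0423
```

```bash
python3 - <<'E'
from h import *
print(robot.get_state()["position"])
im,d,c=snap("wrist"); P=cloud(im,d,c); np.savez('pics/k1.npz',im=im,P=P)
a=im[20:220,140:400]; save('k1.png',cv2.resize(a,(780,600),interpolation=cv2.INTER_CUBIC))
for o in("trim_top","index_tab","trim_pointer"):
    print(o,[(np.round(b["xyz"],3).tolist(),round(b["confidence"],2)) for b in nets.boxes_of(o,"wrist")][:3])
w=(im.min(-1)>150)&(np.abs(P[...,2]-.055)<.025)
k,l,st,ce=cv2.connectedComponentsWithStats(w.astype(np.uint8))
for i in range(1,k):
    if 8<st[i,4]<2000: q=P[l==i]; print(st[i],ce[i].round(1),q.mean(0).round(4),q.min(0).round(4),q.max(0).round(4))
E
```

```text
[ 0.53456493 -0.38700324  0.21395829]
trim_top [([0.533, -0.313, 0.039], 0.67)]
index_tab []
trim_pointer [([0.533, -0.314, 0.044], 0.9)]
[ 170    0  194   13 1645] [268.4   5.9] [ 0.5596 -0.2264  0.0792] [ 0.4734 -0.237   0.0702] [ 0.646  -0.2151  0.08  ]
[133  55  10  11  84] [137.6  60.3] [ 0.435  -0.2608  0.0727] [ 0.4306 -0.2652  0.0708] [ 0.4393 -0.2562  0.0748]
[285 136   6   8  28] [288.2 138.8] [ 0.5713 -0.3443  0.0733] [ 0.5682 -0.3486  0.0713] [ 0.5732 -0.3413  0.0745]
[322 151  10  10  77] [326.3 155.4] [ 0.6085 -0.3638  0.0723] [ 0.6039 -0.3684  0.0699] [ 0.6138 -0.3591  0.0743]
[142 154   3   7  12] [142.7 156.6] [ 0.4254 -0.3505  0.0724] [ 0.4242 -0.3539  0.0715] [ 0.4262 -0.3479  0.0739]
[482 271  30  16 263] [499.9 280.8] [ 0.8138 -0.5312  0.0497] [ 0.7931 -0.5391  0.0472] [ 0.8271 -0.5199  0.0517]
[497 323   9  14  82] [501.4 327.8] [ 0.8219 -0.5954  0.0496] [ 0.8158 -0.6078  0.0471] [ 0.8261 -0.5877  0.0513]
```

View pics/k1.png

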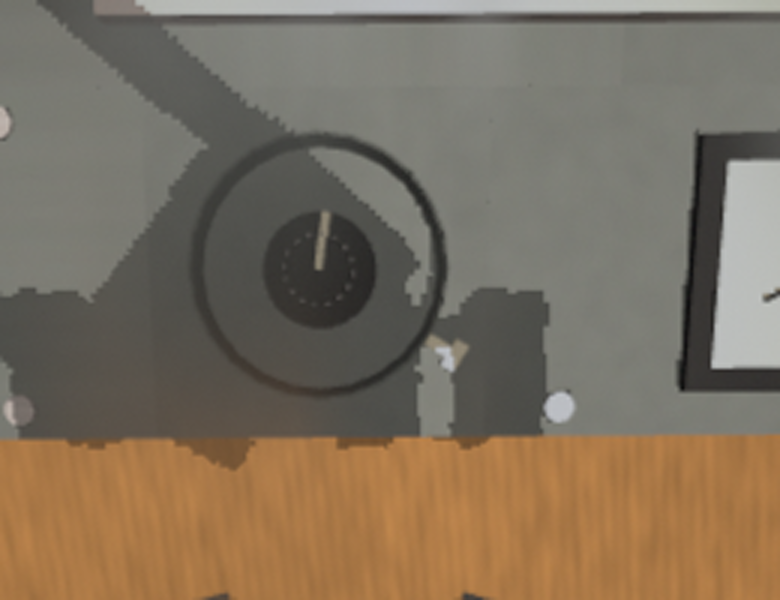

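The crop shows:
- The pointer line running from the centre (319,268) to (325,212), roughly console +y.
- The T tab around (448,352), half in shadow.
- Round screws at (559,406) and (15,410), which aren't the tab.

Measuring angles.

```bash
python3 - <<'E'
from h import *
z=np.load('pics/k1.npz'); im=z['im'].astype(int); P=z['P']
c=vision.calibration("wrist"); f=384/2/np.tan(np.radians(c["vertical_fov"])/2)
def ray(u,v,h):
    d=rotm(c)@np.array([(u-c["cx"])/f,-(v-c["cy"])/f,-1]); o=np.array(c["xyz"]); return (o+d*(h-o[2])/d[2])
K=con(-.02,-.195); print('knob nominal',K)
# rim circle: boundary between deck & well in depth
m=(P[...,2]<.06)&(np.hypot(P[...,0]-K[0],P[...,1]-K[1])<.045)
q=P[(P[...,2]<.045)&(P[...,2]>.03)&(np.hypot(P[...,0]-K[0],P[...,1]-K[1])<.05)]; print('well floor',cv2.minEnclosingCircle((q[:,:2]*1000).astype(np.float32)),np.median(q[:,2]))
t=P[(P[...,2]>.062)&(P[...,2]<.072)&(np.hypot(P[...,0]-K[0],P[...,1]-K[1])<.02)]; print('top',t.mean(0),cv2.minEnclosingCircle((t[:,:2]*1000).astype(np.float32)),len(t))
sub=P[100:112,238:256]
# tab: tan/white pixels near rim; pointer pixels
r,g,b=im[...,0],im[...,1],im[...,2]; L=im.sum(-1)/3
for name,rg in(('tab',(.042,.062)),('ptr',(0,.024))):
    h=.073 if name=='tab' else .055
    ij=[]
    for v in range(60,190):
        for u in range(200,340):
            p=ray(u,v,h); rr=np.hypot(*(p[:2]-K))
            if rg[0]<rr<rg[1]:
                ok=(r[v,u]-b[v,u]>22) if name=='tab' else L[v,u]>75
                if name=='tab': ok=ok or L[v,u]>165
                if ok: ij.append((u,v,*p[:2],L[v,u]))
    ij=np.array(ij); print(name,len(ij)); print(np.round(ij,3)[:60].tolist())
E
```

```text
knob nominal [ 0.53344621 -0.31112986]
well floor ((531.3716430664062, -313.0084228515625), 41.5681266784668) 0.04079845998928522
top [ 0.53151469 -0.31301197  0.0673729 ] ((531.3892822265625, -313.14898681640625), 11.687585830688477) 418
tab 263
[[283.0, 132.0, 0.567, -0.338, 123.667], [284.0, 132.0, 0.568, -0.338, 126.333], [283.0, 133.0, 0.567, -0.339, 130.333], [284.0, 133.0, 0.568, -0.339, 132.333], [285.0, 133.0, 0.569, -0.339, 133.0], [286.0, 133.0, 0.57, -0.339, 126.667], [282.0, 134.0, 0.566, -0.34, 120.667], [283.0, 134.0, 0.567, -0.34, 133.0], [284.0, 134.0, 0.568, -0.34, 133.333], [285.0, 134.0, 0.569, -0.34, 133.667], [286.0, 134.0, 0.57, -0.34, 132.667], [287.0, 134.0, 0.571, -0.34, 132.667], [291.0, 134.0, 0.575, -0.34, 111.0], [292.0, 134.0, 0.576, -0.34, 128.0], [293.0, 134.0, 0.577, -0.34, 124.667], [284.0, 135.0, 0.568, -0.341, 132.667], [291.0, 135.0, 0.575, -0.341, 125.0], [292.0, 135.0, 0.576, -0.341, 131.333], [293.0, 135.0, 0.577, -0.341, 131.0], [294.0, 135.0, 0.578, -0.341, 132.0], [295.0, 135.0, 0.579, -0.341, 122.333], [285.0, 136.0, 0.569, -0.342, 171.333
[... 3003 characters left out ...]
42, -0.29, 82.0], [255.0, 85.0, 0.543, -0.29, 81.333], [256.0, 85.0, 0.544, -0.29, 82.0], [257.0, 85.0, 0.545, -0.29, 80.667], [236.0, 86.0, 0.524, -0.29, 82.667], [237.0, 86.0, 0.525, -0.29, 84.0], [238.0, 86.0, 0.526, -0.29, 83.0], [239.0, 86.0, 0.527, -0.29, 84.0], [240.0, 86.0, 0.528, -0.29, 82.667], [241.0, 86.0, 0.529, -0.29, 82.667], [242.0, 86.0, 0.53, -0.29, 83.0], [243.0, 86.0, 0.531, -0.29, 83.0], [244.0, 86.0, 0.532, -0.29, 82.0], [245.0, 86.0, 0.533, -0.29, 81.0], [246.0, 86.0, 0.534, -0.29, 82.333], [247.0, 86.0, 0.535, -0.29, 82.0], [248.0, 86.0, 0.536, -0.29, 82.0], [249.0, 86.0, 0.537, -0.291, 81.667], [250.0, 86.0, 0.538, -0.291, 81.0], [251.0, 86.0, 0.539, -0.291, 81.333]]
```

```bash
cat >> h.py <<'E'
KC=np.array([.5314,-.3131])
def ray(u,v,h,c):
    f=384/2/np.tan(np.radians(c["vertical_fov"])/2)
    d=rotm(c)@np.array([(u-c["cx"])/f,-(v-c["cy"])/f,-1]); o=np.array(c["xyz"]); return o+d*(h-o[2])/d[2]
def unwrap(im,c,h,rmax=.06,n=600):
    """rectified top view of the well at height h: centre KC, console axes (x right, y up)"""
    s=np.linspace(-rmax,rmax,n); X,Y=np.meshgrid(s,-s); a=np.radians(YAW)
    W=np.stack([KC[0]+np.cos(a)*X-np.sin(a)*Y,KC[1]+np.sin(a)*X+np.cos(a)*Y,np.full_like(X,h)],-1)
    q=(W-np.array(c["xyz"]))@rotm(c); f=384/2/np.tan(np.radians(c["vertical_fov"])/2)
    return cv2.remap(im,(c["cx"]-f*q[...,0]/q[...,2]).astype(np.float32),(c["cy"]+f*q[...,1]/q[...,2]).astype(np.float32),cv2.INTER_LINEAR)
def ang(A,lo,hi,thr,col=False,rmax=.06):
    n=A.shape[0]; s=np.linspace(-rmax,rmax,n); X,Y=np.meshgrid(s,-s); r=np.hypot(X,Y); A=A.astype(float)
    v=A.mean(-1); m=(r>lo)&(r<hi)&((A[...,0]-A[...,2]>25)|(v>165) if col else v>thr)
    th=np.degrees(np.arctan2(X[m],Y[m])); return m.sum(),np.median(th).round(1),np.percentile(th,[5,95]).round(1)
E
python3 - <<'E'
from h import *
z=np.load('pics/k1.npz'); im=z['im']; c=vision.calibration("wrist")
A=unwrap(im,c,.043); B=unwrap(im,c,.073); C=unwrap(im,c,.067)
for t in(70,90,110): print('skirt',t,ang(A,.0125,.0185,t),'top',ang(C,.004,.0105,t))
print('tab',ang(B,.043,.058,0,True),ang(B,.043,.05,0,True))
save('k1r.png',np.hstack([cv2.resize(A,(400,400)),cv2.resize(B,(400,400))]))
E
```

```text
skirt 70 (np.int64(657), np.float64(9.4), array([ 1.8, 16.9])) top (np.int64(616), np.float64(13.2), array([-1. , 31.3]))
skirt 90 (np.int64(478), np.float64(9.4), array([ 4. , 14.9])) top (np.int64(445), np.float64(12.9), array([ 2.5, 26.1]))
skirt 110 (np.int64(282), np.float64(9.4), array([ 6.2, 12.7])) top (np.int64(267), np.float64(13.1), array([ 7.2, 22.3]))
tab (np.int64(3957), np.float64(120.7), array([-178.1,  178.1])) (np.int64(302), np.float64(122.0), array([120.3, 123.6]))
```

View pics/k1r.png

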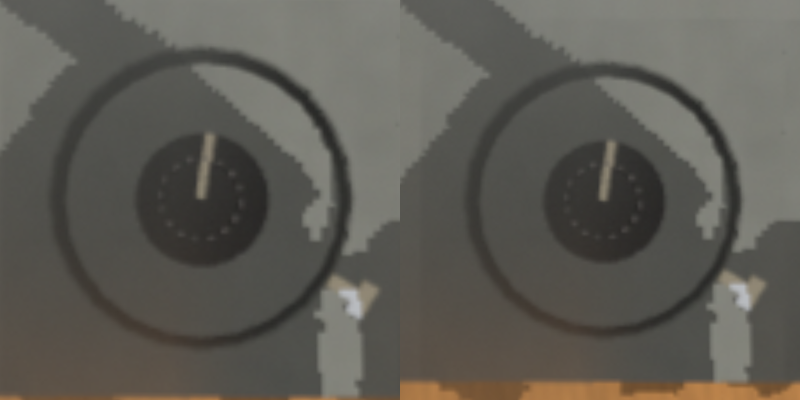

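The pointer reads about 9.5° and the tab about 122° clockwise from console +y, so the knob must turn about 112.5°. I'll start the grasp at yaw 26°.

```bash
python3 - <<'E'
from h import *
go([.5314,-.3131,.12],26)
E
```

```text
at [ 0.5348 -0.3873  0.2142] [-179.8   -0.3   -4.4] -> travel [-0.24, -1.83, 2.36] ang [-0.01, -0.04, -3.04] len mm 120.0 deg 30.0
```

{"api": "arm_command", "payload": {"plan": [{"claw":0.15,"travel":[-0.24,-1.83,0.5],"angular":[0,0,-1]},{"claw":0.15,"travel":[-0.24,-1.83,1.2],"angular":[0,0,-2]},{"claw":0.15,"travel":[-0.24,-1.83,2.0],"angular":[0,0,-3]},{"claw":0.15,"travel":[-0.24,-1.83,2.36],"angular":[0,0,-3.04]},{"claw":0.15,"travel":[-0.24,-1.83,2.36],"angular":[0,0,-3.04]}]}}

```text
clock: 33.1
position: [0.531, -0.3128, 0.1193]
ee_rot: [-3.14, -0.006, 0.451]
contact_force: [0.6, -0.3, 0.3]
opening: 0.0402
```

```bash
python3 - <<'E'
from h import *
print(robot.get_state()["opening"]);go([.5314,-.3131,.10],26)
E
```

```text
0.040170172776980324
at [ 0.531  -0.3128  0.1193] [-179.9   -0.3   25.8] -> travel [0.0, 0.01, 0.48] ang [-0.01, -0.03, -0.02] len mm 19.0 deg 0.0
```

{"api": "arm_command", "payload": {"plan": [{"claw":0.15,"travel":[0,0,0.6],"angular":[0,0,0]},{"claw":0.15,"travel":[0,0,1.1],"angular":[0,0,0]},{"claw":0.15,"travel":[0,0,1.5],"angular":[0,0,0]},{"claw":0.15,"travel":[0,0,1.7],"angular":[0,0,0]},{"claw":0.15,"travel":[0,0,1.72],"angular":[0,0,0]}]}}

```text
clock: 33.72
position: [0.5311, -0.3123, 0.0499]
ee_rot: [-3.139, -0.006, 0.451]
contact_force: [-0.7, -0.3, 0.2]
opening: 0.0398
```

{"api": "arm_command", "payload": {"plan": [{"claw":1,"travel":[0,0,0],"angular":[0,0,0]},{"claw":1,"travel":[0,0,0],"angular":[0,0,0]},{"claw":1,"travel":[0,0,0],"angular":[0,0,0]},{"claw":1,"travel":[0,0,0],"angular":[0,0,0]}]}}

```text
clock: 34.22
position: [0.5318, -0.3126, 0.0506]
ee_rot: [-3.14, -0.007, 0.451]
contact_force: [1.7, 0.6, 1.7]
opening: 0.0213
```

Gripped (21 mm). Turning clockwise from above, which is +z in the tool frame.

{"api": "arm_command", "payload": {"plan": [{"claw":1,"travel":[0,0,0],"angular":[0,0,0.8]},{"claw":1,"travel":[0,0,0],"angular":[0,0,1.7]},{"claw":1,"travel":[0,0,0],"angular":[0,0,2.6]},{"claw":1,"travel":[0,0,0],"angular":[0,0,3.5]},{"claw":1,"travel":[0,0,0],"angular":[0,0,4.4]}]}}

```text
clock: 34.85
position: [0.5324, -0.3125, 0.0506]
ee_rot: [-3.136, -0.005, -0.323]
contact_force: [2.5, 0.7, -1.4]
opening: 0.0214
```

```bash
python3 - <<'E'
from h import *
s=robot.get_state(); print(s["opening"],s["torque"]);go([.5318,-.3126,.0505],25.8-112.5)
E
```

```text
0.021403965893037922 [-0.02268045 -0.49981186  0.03346872]
at [ 0.5324 -0.3125  0.0506] [-179.7   -0.3  -18.5] -> travel [-0.01, 0.01, 0.0] ang [-0.05, -0.01, 6.82] len mm 1.0 deg 68.0
```

{"api": "arm_command", "payload": {"plan": [{"claw":1,"travel":[0,0,0],"angular":[0,0,0.9]},{"claw":1,"travel":[0,0,0],"angular":[0,0,1.8]},{"claw":1,"travel":[0,0,0],"angular":[0,0,2.7]},{"claw":1,"travel":[0,0,0],"angular":[0,0,3.6]},{"claw":1,"travel":[0,0,0],"angular":[0,0,4.4]}]}}

```text
clock: 35.48
position: [0.533, -0.313, 0.0507]
ee_rot: [-3.133, -0.001, -1.095]
contact_force: [2.1, -0.6, -2.0]
opening: 0.0211
```

```bash
python3 - <<'E'
from h import *
s=robot.get_state(); print(s["opening"],s["torque"]);go([.5318,-.3126,.0505],25.8-112.5)
E
```

```text
0.021083382415912122 [-0.23222023 -0.30763905  0.02269896]
at [ 0.533  -0.313   0.0507] [-1.795e+02 -1.000e-01 -6.270e+01] -> travel [-0.02, 0.02, 0.0] ang [-0.05, 0.0, 2.4] len mm 1.0 deg 24.0
```

{"api": "arm_command", "payload": {"plan": [{"claw":1,"travel":[0,0,0],"angular":[0,0,0.8]},{"claw":1,"travel":[0,0,0],"angular":[0,0,1.6]},{"claw":1,"travel":[0,0,0],"angular":[0,0,2.2]},{"claw":1,"travel":[0,0,0],"angular":[0,0,2.4]},{"claw":1,"travel":[0,0,0],"angular":[0,0,2.4]}]}}

```text
clock: 36.1
position: [0.533, -0.3134, 0.0507]
ee_rot: [-3.133, 0.002, -1.513]
contact_force: [1.0, -1.3, -1.0]
opening: 0.0212
```

{"api": "arm_command", "payload": {"plan": [{"claw":0.15,"travel":[0,0,0],"angular":[0,0,0]},{"claw":0.15,"travel":[0,0,0],"angular":[0,0,0]},{"claw":0.15,"travel":[0,0,-0.6],"angular":[0,0,0]},{"claw":0.15,"travel":[0,0,-1.8],"angular":[0,0,0]},{"claw":0.15,"travel":[0,0,-3.2],"angular":[0,0,0]}]}}

```text
clock: 36.72
position: [0.5309, -0.3127, 0.1786]
ee_rot: [-3.136, 0.004, -1.513]
contact_force: [0.5, -0.5, 0.0]
opening: 0.04
```

```bash
python3 - <<'E'
from h import *
s=robot.get_state(); print(s["opening"]);go([.535,-.385,.21],-4)
E
```

```text
0.04003706409067562
at [ 0.5309 -0.3127  0.1786] [-179.7    0.2  -86.7] -> travel [1.81, -0.0, -0.79] ang [-0.04, -0.0, -8.27] len mm 79.0 deg 83.0
```

{"api": "arm_command", "payload": {"plan": [{"claw":0.15,"travel":[0,0.9,-0.9],"angular":[0,0,0]},{"claw":0.15,"travel":[0,1.8,-0.9],"angular":[0,0,0]},{"claw":0.15,"travel":[0,1.8,-0.9],"angular":[0,0,0]},{"claw":0.15,"travel":[0,1.8,-0.9],"angular":[0,0,0]},{"claw":0.15,"travel":[0,1.8,-0.9],"angular":[0,0,0]}]}}

```text
clock: 37.35
position: [0.4594, -0.3168, 0.2137]
ee_rot: [-3.136, 0.005, -1.512]
contact_force: [0.5, -0.1, -0.3]
opening: 0.0398
```

```bash
python3 - <<'E'
from h import *
im,d,c=snap("wrist"); P=cloud(im,d,c)
t=P[(P[...,2]>.062)&(P[...,2]<.0695)&(np.hypot(P[...,0]-KC[0],P[...,1]-KC[1])<.02)]; print('top',t.mean(0),cv2.minEnclosingCircle((t[:,:2]*1000).astype(np.float32)),len(t))
A=unwrap(im,c,.043); B=unwrap(im,c,.073)
for th in(70,90,110): print('skirt',th,ang(A,.0125,.0185,th))
print('tab',ang(B,.043,.05,0,True))
im2,_,c2=snap("side"); im3,_,c3=snap("top")
save('k2r.png',np.hstack([cv2.resize(A,(400,400)),cv2.resize(B,(400,400))]))
y=np.vstack([cv2.resize(im3[60:260,200:420],(440,400))])
x=cv2.resize(im[:,:],(360,270)); x=np.vstack([x,np.zeros((130,360,3),np.uint8)])
save('end.png',np.hstack([y,x]))
# fin & peg
z=P[...,2]; t=((z>.105)&(z<.122)).astype(np.uint8); k,l,st,ce=cv2.connectedComponentsWithStats(t)
for i in range(1,k):
    if st[i,4]>30: q=P[l==i]; print(st[i,4],ce[i].round(),cv2.minAreaRect((q[:,:2]*1000).astype(np.float32)))
E
```

```text
top [ 0.531488   -0.31253771  0.0674032 ] ((531.394287109375, -312.705810546875), 11.680567741394043) 415
skirt 70 (np.int64(6211), np.float64(45.0), array([-53.9, 125.7]))
skirt 90 (np.int64(835), np.float64(115.6), array([ 30., 125.]))
skirt 110 (np.int64(536), np.float64(117.6), array([111.3, 123.6]))
tab (np.int64(520), np.float64(121.6), array([119.9, 123.2]))
1158 [ 87. 128.] ((507.1892395019531, -166.11361694335938), (69.73373413085938, 12.11260986328125), 85.79639434814453)
```

View pics/k2r.png

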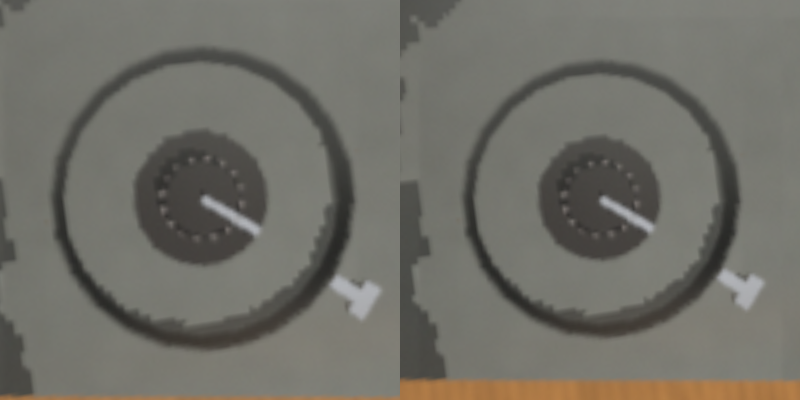

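View pics/end.png

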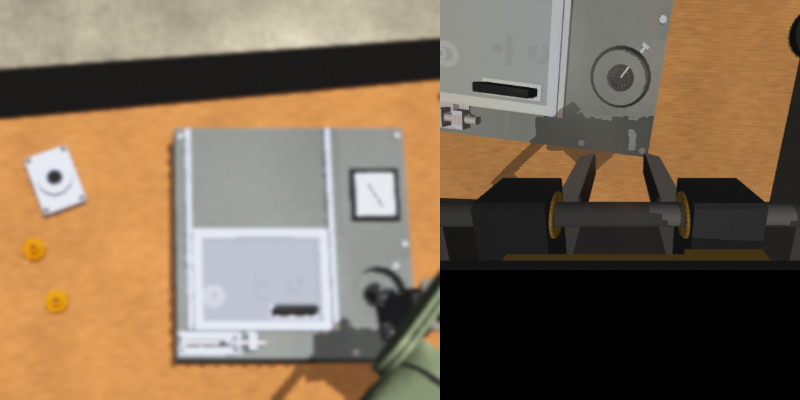

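In the rectified view the pointer line runs from (205,200) to (260,232), about 118–120°, and the tab at (355,295) is at about 122°. That is well inside 10°. In the top view the cover is shut, the bolt is through the keeper at (245,342) and the parts lie under the cover. I'll recheck the peg position and then hand in.

```bash
python3 - <<'E'
from h import *
for n in("side","top"):
    im,d,c=snap(n); P=cloud(im,d,c)
    m=(P[...,2]>.1)&(np.hypot(P[...,0]-.466,P[...,1]+.02)<.05)&(P[...,2]<.13); print(n,m.sum(),P[m].mean(0))
    parts(P,im,.01,30)
print(robot.get_state()["contact_force"]); robot.close_job()
E
```

```text
side 20 [ 0.46705233 -0.04444871  0.10830554]
738 [190 226] all [779.9 216.9] [108.  83.] 16.3 top [779.4 216.5] [56. 60.] 18.3 z 0.032 rgb [192 188 183]
90 [260 238] all [567.  225.2] [29. 36.] 9.3 top [566.7 225.8] [17. 20.] 10.2 z 0.024 rgb [199 112  11]
98 [225 242] all [661.7 261.6] [29. 38.] 21.3 top [660.6 260.4] [18. 20.] 27.2 z 0.025 rgb [194 108  10]
1466 [205 273] all [673.7 407.8] [103.  94.] 14.2 top [676.  402.9] [82. 83.] 44.5 z 0.084 rgb [48 83 61]
135 [270 278] all [515.  366.1] [34. 36.] 9.3 top [515.2 366.2] [18. 19.] 15.5 z 0.025 rgb [ 31  81 174]
1768 [274 348] all [459.4 544.2] [259.  89.] 15.0 top [458.  562.5] [257.  87.] 6.1 z 0.024 rgb [190 158 119]
top 13 [ 0.46418874 -0.04884152  0.11400422]
678 [228 150] all [777.5 212.4] [111.  80.] 16.3 top [776.9 212.4] [55. 56.] 4.9 z 0.038 rgb [211 211 217]
745 [173 181] all [668.5 398. ] [ 95. 100.] 40.2 top [672.1 400.6] [80. 80.] 86.5 z 0.09 rgb [ 63 104  72]
85 [216 184] all [660.3 259. ] [29. 39.] 31.1 top [656.5 258.3] [14. 18.] 88.1 z 0.031 rgb [218 144  26]
77 [229 210] all [564.7 218.6] [31. 29.] 88.0 top [564.1 221. ] [12. 12.] 30.3 z 0.032 rgb [218 148  29]
752 [133 243] all [456.5 556.9] [261.  87.] 6.9 top [454.8 556.4] [257.  80.] 7.6 z 0.03 rgb [205 164 116]
98 [188 228] all [512.2 361.9] [35. 37.] 58.9 top [512.8 363.2] [16. 16.] 19.1 z 0.03 rgb [ 70 107 205]
[ 0.00204855  0.52267237 -0.82490843]
the job is handed in; nothing more can be done
```

The job is done and handed in at about 37 s of the 210 s allowed; no verdict is reported. I drew the bolt and opened the cover, then put the three steel parts on the bench into the tray: gear, block and sleeve. I found no bearing or stub. Then I shut the cover, shot the bolt home through the keeper, and turned the knob about 112° clockwise to the tab.

**Last checks**
- **Parts:** all three were seen in the tray before the cover went shut, and can be made out through it in the last pictures.
- **Cover:** shut, with about 20 N of push against its stop. The fin is within about 2 mm of where it started.
- **Bolt:** pushed about 45 mm home until it met its stop. The peg is within about 4 mm of its starting point in both fixed cameras, which differ from each other by about 4 mm.
- **Knob:** the pointer reads about 118–120° and the tab about 122°. That is 2–4° off, or at most 1.4 mm at the pointer end against the 3.5 mm allowed. The two pointer readings (117.6° and 120°) differ slightly because the knob's centre is only known to about 0.5 mm.
- **Bystanders and arm:** the motor and gear case measure within about 4 mm of their first readings. The hammer's reading from above differs by about 30 mm, but its visible outline was cut differently and the side camera shows it unmoved in y. I never moved near it. The arm was clear of everything at hand-in.

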